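# Mount a grinding wheel on the sprung spindle stand

## Robot

A 6-joint arm with a two-finger parallel gripper is mounted at the origin on the work surface. World frame = base frame: x ahead of the robot, y to its left, z up, the work surface at z = 0. Lengths are in m, angles in rad, forces in N, time in s.
With the tool pointing down it reaches from about 0.425 to 1.125 m from the base axis. Payload 14.9 kg.
Tool frame: the origin (TCP) lies midway between the tips of the shut fingers; the grasp point (between the pads) lies behind it (robot.grasp_offset is the z of the grasp point in the tool frame, in m); z points along the fingers, x is the direction in which the jaws open and shut, and the axes are right-handed (so a half turn about z gives the same grasp; the last joint's range is limited). The gripper opens to 91 mm and grips with 3 to 60 N. Pads are 32 mm wide; open, the fingers measure 118 mm over their backs; the gripper's body (76 mm by 178 mm) begins 60 mm behind the grasp point.
Start: joints at [-1.251, 0.379, 1.734, -0, 1.028, -0.033], TCP at [0.242, -0.657, 0.214] pointing down, gripper open.
Joint ranges: [-2.77, 2.77], [-0.74, 2.19], [0, 2.66], [-1.06, 4.2], [0.31, 2.87], [-3.08, 3.08]. Speed limits (rad/s): [1.89, 1.89, 2.39, 3.14, 3.14, 3.14].

## Interface

Orientations are given as [roll, pitch, yaw] about the fixed x, y, z axes, in that order (R = Rz(yaw) Ry(pitch) Rx(roll)).
In Python, from rig import robot gives the robot as it stands.
- The arm moves only by the tool servo_tool, never from a script. Its argument "rows" is a list that holds one entry, the list of rows, each a list of 7 numbers: the shift along the tool's x, y, z in m, then the turn, a rotation vector about the tool's x, y, z in degrees, then the gripper command: -1 is fully open, 1 is shut, values between are in proportion. In form: [[[dx, dy, dz, wx, wy, wz, grip], ...]]. A call has 1 to 5 rows; each row shifts and turns the commanded pose from where the row before left it, along the tool's axes as they then stand; what a row does not reach is not made up. A row lasts 1/12 s, in which the tool goes at most 41.7 mm and 7.16 degrees, less where a joint would pass 70% of its speed; a pose out of reach is approached as far as the arm can. A call is refused whole if a number of a shift passes 0.0417 or a number of a turn 7.16, either way. A call with a gripper value outside its range is refused whole. The fingers move at their own pace and stop on an object; "grip_force" is the grip in N (left out, the last holds). Time passes only in rows, so rows that do not move let the fingers close. It gives the time, the measured TCP pose, the force and the opening at its end, in the units of the state.
- robot.sense(): the state, without advancing time (a new reading comes with each control period).
- robot.capture(name): name is "scene" or "top" or "wrist"; returns the picture (384x512x3 uint8, red, green, blue); there is no depth.
- robot.calibration(name): a dict with "fovy" (degrees; the focal length in pixels is half the picture's height over the tangent of half this angle, whatever the lens; pixels are square), "cx", "cy" (the principal point, pixels), "pose" (4x4, takes a point from camera to world coordinates); the wrist camera has in their place "mount" (4x4, takes a point from camera to tool coordinates, whose origin is the TCP and whose axes are the tool frame's). Camera axes: x right, y down, z forward; pixel columns grow to the right and rows downward; lengths in m; the calibration is good to about 2 mm. The wrist camera is an equidistant fisheye: a pixel r from the principal point sees the ray r / f radians off the axis. A picture is of the moment at which its call begins: read the wrist's pose just before it. calibration takes no time and is no camera call.
- robot.job_done(): hands the job in, once; it reports no verdict.
Trained networks look in the newest picture that a camera, given by its name, has taken for a name from the list of things; names that differ only in an ending like _2 or _b are one class to them, and where a whole thing is asked for, a point or a joint stands for the part that bears it (a point fixed in the world has none). Each returns a list of dicts, best first, with "score" (0 to 1); they miss things now and then, are a little off and sometimes report something else, mostly with a low value. They report only what shows in the picture. A call takes as long as a camera call. They do not tell look-alikes from the thing itself.
- robot.recognise(camera, label): "point" ([column, row] in pixels, amid what is visible of it).
- robot.silhouettes(camera, label): "mask" (384x512 bool, what is visible of it) and "point" ([column, row] in pixels, amid what is visible of it).
The state is a dict: "t": time; "qpos": joint angles; "qvel": joint speeds; "joint_efforts": joint torques, N m; "position": TCP position; "ee_rot": TCP orientation; "ft_force": force on the tool from outside, world axes, zero at the start; "ft_torque": the same for the moment, N m; "grip_width": finger opening in m.
Only numpy, scipy, OpenCV 4.12 (cv2) and the standard library are available. Lean on these libraries where they do the work, as an engineer would, in place of code of your own. Each camera call takes 0.05 s, during which the arm holds its last target.

## Task

Build up the upright spindle of the stand: slide the metal spacer collar down onto the sprung platen, then the grinding wheel onto the collar, letting go of each, then fit the slotted clamp cap over the flat blade at the spindle's tip, press the stack down against its spring and turn the cap about a quarter turn from the blade so that it stays locked under the blade when you let go. The blade stands askew on the stand by up to 30 degrees, so feel for the slot gently and never force the cap; the wheel is brittle and must never take a push of more than about 40 N. Leave the can, the spanner and the bin where they are.

Things in the scene. Friction and masses are not known exactly. Their poses are not given: they have to be found in the camera images.
- stand: Grey cast stand fixed to the bench: base 130 mm (its x) by 96 mm (its y), 30 mm high; origin at the centre of its underside on the bench, z up. The spindle rises on its z axis: round, 30 mm diameter up to 79 mm above the bench, tapering to 22 mm diameter at 83 mm, then an 11 mm thick neck up to 109 mm, then a flat blade.
- stand_tip (a point): Centre of the top of the spindle's blade, 121 mm above the bench. The blade is 27 mm long, 11 mm thick, 12 mm high (underside at 109 mm). It points along the stand's x axis, but askew by an unmeasured angle of up to 0.5 rad either way about z; the spindle does not turn (it is stiff up to 8 N m).
- stand_platen (a point): Centre of the top of the unloaded platen, 46 mm above the bench: a steel disc of 64 mm diameter around the spindle, on a spring. It can be pressed down by at most 9 mm to a hard stop, and pushes up with about 8 N at the top plus 1 N per mm pressed. This point does not move with it.
- collar: Plain aluminium spacer collar: ring 46 mm outer, 32 mm inner diameter, 24 mm high, about 60 g; origin at the centre of its underside, z along its axis. It goes on first.
- wheel: Small grey grinding wheel: ring 60 mm outer, 32 mm inner diameter, 24 mm thick, about 110 g; origin at the centre of its underside, z along its axis. It goes second, on the collar, its top then 94 mm above the bench. A cap lying on it must be pressed 5 to 9 mm down to pass under the blade and turn; let go, it springs up against the blade, its underside at 89 mm.
- cap: Dark steel clamp cap: block 52 mm (its x) by 46 mm (its y), 20 mm high, with a nose 14 mm high at each x end (70 mm long over all), about 250 g. Origin at the centre of its underside, z up. Take it across the flat 46 mm sides. A slot 29.5 mm long (along x), 13.5 mm wide goes right through it and passes the blade only within about 5 degrees.
- can: Bystander: closed metal can, 60 mm diameter, 110 mm high; origin at the centre of its underside.
- spanner: Bystander: steel spanner, 170 mm long, lying on the bench; origin under its middle, x along it.
- bin: Bystander: open yellow parts bin, 100 by 150 mm, 60 mm high; origin at the centre of its underside.
Mind the look-alikes: they are no part of the job. What is shaped like the wheel but purple is not meant. Of the things shaped like the stand, the grey one is meant.

How it is judged:
On the way, in this order (a step that is already met when the one before it is completed fails the run):
1. the collar lies on the platen around the spindle, let go, before the wheel is on (horizontal distance between collar and stand below 0.003 m and z of collar in the frame of stand below 0.048 m and contact force between the fingers and collar below 0.3 N), for 0.2 s.
2. the wheel lies on the collar around the spindle, let go, before the cap is on (horizontal distance between wheel and stand below 0.003 m and z of wheel in the frame of collar above 0.022 m and z of wheel in the frame of stand below 0.073 m and contact force between the fingers and wheel below 0.3 N), for 0.2 s.
3. the cap is over the blade and pressed down under it (horizontal distance between cap and stand below 0.004 m and z of cap in the frame of stand below 0.0905 m), for 0.1 s.
At the end, for the whole second after the job is handed in: Collar, wheel and cap rest on one another on the spindle in that order, within 3 mm (cap 4 mm) of its axis; the cap, level within 0.07 rad and turned over 0.8 rad from the stand's x axis, holds the stack at least 2.5 mm below its unloaded height; all at rest and let go (horizontal distance between each of collar, wheel and stand below 0.003 m and z of collar in the frame of stand below 0.0435 m and z of wheel in the frame of collar between 0.022 and 0.026 m and horizontal distance between cap and stand below 0.004 m and z of cap in the frame of wheel above 0.022 m and z of cap in the frame of stand below 0.0915 m and angle between cap's own z axis and vertical below 0.07 rad and angle between the x axis of cap and the x axis of stand, either way round above 0.8 rad and linear speed of each of cap, wheel below 0.01 m/s); the robot touches nothing.
It fails at once if the wheel is pushed by the collar, the cap or the stand with more than 40 N (contact force between wheel and collar above 40 N or contact force between wheel and cap above 40 N or contact force between wheel and stand above 40 N).
It fails at once if the cap or collar is forced against the spindle, platen or stand: over 50 N in all, the squeeze on both sides of the blade counted in (contact force between any of cap, collar and stand above 50 N).
It fails at once if the can, the spanner or the bin is moved by more than 20 mm (distance of any of can, spanner, bin from where it was at the start of the episode above 0.02 m).
It also fails if it takes over 72 s, if anything falls off the work surface, if the arm or the gripper's body presses on something with over 40 N, if the wrist force passes 120 N, or if a joint passes its speed limit or range.

## Working session

There is one attempt and no reset: what is moved stays moved. The work goes in short steps, Python scripts to look and compute and a tool call to move; the robot and the scene stay as the last step left them, time stands still between calls to the robot, and variables do not carry over. Pictures are saved under pics/ and viewed, and the job is handed in when it is done.

Besides the shell and the picture viewer there is one more tool, called after ">>>" as a command line: name --argument value ..., lists and objects as JSON in quotes. servo_tool: Moves the arm, as the interface text tells. Its arguments: {"type":"object","properties":{"rows":{"type":"array","items":{"type":"array","items":{"type":"array","items":{"type":"number"}}}},"grip_force":{"type":"number"}},"required":["rows"]}

```bash
ls; mkdir -p pics; python3 - <<'E'
from rig import robot
import cv2
for n in ["scene","top","wrist"]:
    im=robot.capture(n); cv2.imwrite(f"pics/{n}0.png",im[:,:,::-1])
    print(n,robot.calibration(n))
print(robot.sense(), robot.grasp_offset)
E
```

```text
pics
scene {'fovy': 50.742693808261535, 'cx': 252.3985146282499, 'cy': 191.1275369822724, 'pose': array([[ 0.78876277,  0.38490719, -0.47927001,  0.98070916],
       [ 0.6144766 , -0.51463535,  0.5979707 , -0.46979926],
       [-0.01648606, -0.76615724, -0.64244167,  0.65774008],
       [ 0.        ,  0.        ,  0.        ,  1.        ]])}
top {'fovy': 49.06149028208903, 'cx': 249.64512791448553, 'cy': 193.54658655151945, 'pose': array([[ 0.02756472, -0.99688173,  0.07393917,  0.50024409],
       [-0.999602  , -0.02704452,  0.00802759,  0.04846048],
       [-0.00600291, -0.07413102, -0.99723044,  0.9807191 ],
       [ 0.        ,  0.        ,  0.        ,  1.        ]])}
wrist {'fovy': 65.70646984690485, 'cx': 253.708676673598, 'cy': 194.41627907688067, 'mount': array([[ 9.99999855e-01, -5.25729063e-04, -1.13433761e-04,
         9.34769429e-05],
       [ 5.36729843e-04,  9.62043192e-01,  2.72896698e-01,
        -7.84424889e-02],
       [-3.43415480e-05, -2.72896720e-01,  9.62043335e-01,
        -1.71845881e-01],
       [ 0.00000000e+00,  0.00000000e+00,  0.00000000e+00,
         1.00000000e+00]])}
{'t': 0.15, 'qpos': array([-1.25131466e+00,  3.79307340e-01,  1.73462875e+00, -3.40949536e-05,
        1.02849955e+00, -3.33002600e-02]), 'qvel': array([ 0.00024955, -0.00028075, -0.000642  , -0.00178638,  0.00058685,
        0.0006061 ]), 'joint_efforts': array([ 1.24130573e-03, -7.64107561e+01, -4.34655547e+01,  6.50887401e-02,
        4.09197179e-02, -4.55565134e-05]), 'position': array([ 0.24175158, -0.6566162 ,  0.21343434]), 'ee_rot': array([ 3.14159155e+00,  8.43482812e-04, -1.21799680e+00]), 'ft_force': array([ 0.06647872,  0.20975603, -0.11918479]), 'ft_torque': array([ 0.00467297,  0.0722815 , -0.06050714]), 'grip_width': 0.09158895500189651} -0.0188
```

View pics/scene0.png

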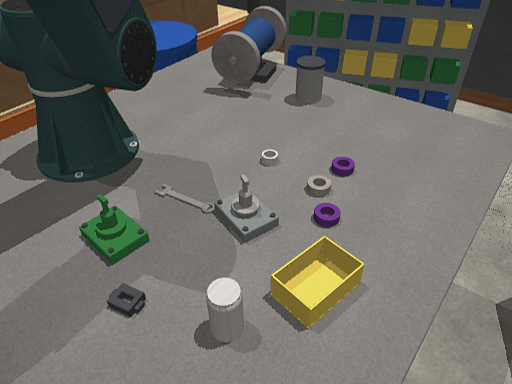

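View pics/top0.png

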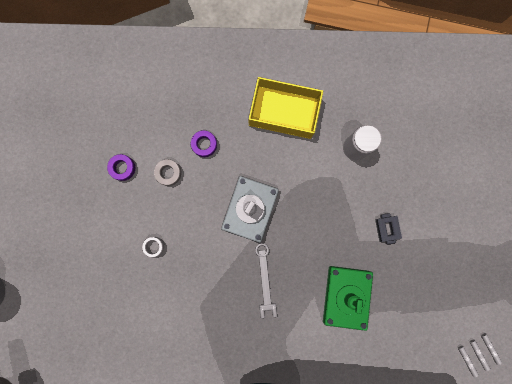

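View pics/wrist0.png

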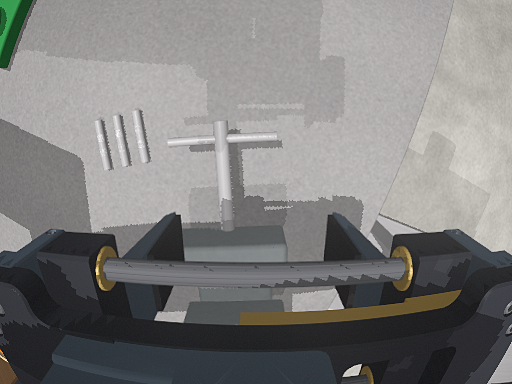

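Candidates in the top view:
- **Wheel shape:** grey at (167,172), purple at (204,144) and (121,167). I choose the grey one.
- **Stand shape:** grey at (250,209), green at (349,298). I choose the grey one.
- **Single items:** collar (153,247), cap (389,228).

Next I measure these and check them in a crop.

```bash
cat > h.py <<'E'
import numpy as np, cv2
from rig import robot
from scipy.spatial.transform import Rotation as Rn
from scipy.optimize import minimize
def pose_tool(s):
    T=np.eye(4); T[:3,:3]=Rn.from_euler('xyz',s['ee_rot']).as_matrix(); T[:3,3]=s['position']; return T
def cam(name,s=None):
    c=robot.calibration(name); f=192/np.tan(np.radians(c['fovy'])/2)
    T=c['pose'] if name!='wrist' else pose_tool(s)@c['mount']
    return dict(f=f,cx=c['cx'],cy=c['cy'],T=T,fish=name=='wrist')
def proj(c,P):
    P=np.atleast_2d(P); q=(P-c['T'][:3,3])@c['T'][:3,:3]
    if c['fish']:
        rr=np.hypot(q[:,0],q[:,1])+1e-12; th=np.arctan2(rr,q[:,2]); k=c['f']*th/rr
        return np.c_[c['cx']+k*q[:,0],c['cy']+k*q[:,1]]
    return np.c_[c['cx']+c['f']*q[:,0]/q[:,2],c['cy']+c['f']*q[:,1]/q[:,2]]
def ray(c,uv):
    d=np.array([uv[0]-c['cx'],uv[1]-c['cy']],float)
    if c['fish']:
        r=np.linalg.norm(d)+1e-12; th=r/c['f']; v=np.r_[np.sin(th)*d/r,np.cos(th)]
    else: v=np.r_[d/c['f'],1]
    return c['T'][:3,3],c['T'][:3,:3]@v
def atz(c,uv,z):
    o,v=ray(c,uv); return o+v*(z-o[2])/v[2]
def circ(r,z,n=48):
    a=np.arange(n)*2*np.pi/n; return np.c_[r*np.cos(a),r*np.sin(a),0*a+z]
def box(l,w,z0,z1):
    return np.array([[sx*l/2,sy*w/2,z] for z in(z0,z1) for sx in(-1,1) for sy in(-1,1)])
# each model: (list of convex parts added, list of hole loops (top,bottom))
M=dict(collar=([np.r_[circ(.023,0),circ(.023,.024)]],[(circ(.016,.024),circ(.016,0))]),
 wheel=([np.r_[circ(.030,0),circ(.030,.024)]],[(circ(.016,.024),circ(.016,0))]),
 can=([np.r_[circ(.030,0),circ(.030,.11)]],[]),
 cap=([box(.052,.046,0,.020),box(.070,.0,0,.014)],[]),
 stand=([box(.130,.096,0,.030),np.r_[circ(.032,.040),circ(.032,.046)],np.r_[circ(.015,.03),circ(.015,.079),circ(.011,.083)],np.r_[circ(.0055,.08),circ(.0055,.121)]],[]))
S=8
def render(c,name,x,y,yaw,z=0,sc=4):
    R=Rn.from_euler('z',yaw).as_matrix(); t=np.array([x,y,z])
    im=np.zeros((384*sc,512*sc),np.uint8)
    tr=lambda P:np.round((proj(c,P@R.T+t)+.5)*sc*16-8).astype(np.int32)
    parts,holes=M[name]
    for p in parts:
        cv2.fillConvexPoly(im,cv2.convexHull(tr(p)),1,shift=4)
    for a,b in holes:
        m1=np.zeros_like(im);m2=np.zeros_like(im)
        cv2.fillConvexPoly(m1,cv2.convexHull(tr(a)),1,shift=4);cv2.fillConvexPoly(m2,cv2.convexHull(tr(b)),1,shift=4)
        im[(m1&m2)>0]=0
    return cv2.resize(im.astype(np.float32),(512,384),interpolation=cv2.INTER_AREA)
def fit(c,name,mask,x0,z=0,yaw=None,spin=False,step=.004,sc=4):
    m=mask.astype(np.float32)
    def cost(p):
        r=render(c,name,p[0],p[1],p[2] if spin else (yaw or 0),z,sc)
        return np.abs(r-m).sum()/m.sum()
    p=list(x0)+([yaw or 0] if spin else [])
    sx=np.array([p]+[[p[j]+(([step,step,.15][j]) if i==j else 0) for j in range(len(p))] for i in range(len(p))])
    r=minimize(cost,p,method='Nelder-Mead',options=dict(initial_simplex=sx,xatol=1e-5,fatol=1e-4,maxiter=200))
    return r.x,r.fun
E
python3 - <<'E'
from h import *
im=robot.capture('top'); c=cam('top')
for n in ['collar','wheel','cap','stand','can','bin','spanner']:
    for d in robot.silhouettes('top',n):
        m=d['mask']; p=atz(c,d['point'],0.02)
        rgb=np.median(im[m],0)
        o=''
        if n in M:
            if n in('cap','stand'):
                b=min((fit(c,n,m,p[:2],yaw=y,spin=True,sc=2) for y in (-1,-.5,0,.5,1,1.57)),key=lambda t:t[1])
            else: b=fit(c,n,m,p[:2])
            o=(np.round(b[0],4),round(float(b[1]),3))
        print(n,round(d['score'],2),np.round(d['point'],1),m.sum(),rgb,np.round(p[:2],4),o)
big=cv2.resize(im[130:290,120:280][:,:,::-1],None,fx=3.7,fy=3.7,interpolation=cv2.INTER_CUBIC); cv2.imwrite('pics/crop0.png',big)
print(robot.sense()['t'])
E
```

```text
collar 0.67 [145.2 250.4] 160 [235.5 231.  231.5] [0.4357 0.2897] (array([0.4451, 0.275 ]), 0.597)
wheel 0.81 [197.8 136.8] 447 [153.  77. 191.] [0.6999 0.1798] (array([0.6859, 0.1672]), 0.12)
wheel 0.78 [162.8 169.3] 451 [185. 172. 169.] [0.622  0.2576] (array([0.6165, 0.2486]), 0.091)
wheel 0.57 [127.1 171.7] 424 [156.  79. 194.] [0.6143 0.3397] (array([0.6254, 0.3572]), 0.217)
cap 0.81 [392.1 227.2] 537 [78. 77. 86.] [ 0.5036 -0.2694] (array([ 0.5013, -0.2631,  0.2134]), 0.236)
cap 0.56 [263.6 287.1] 641 [175. 168. 171.] [0.3611 0.019 ] (array([0.3282, 0.0093, 1.3277]), 1.092)
stand 0.71 [346.5 296.2] 2602 [ 46. 140.  64.] [ 0.3463 -0.1676] (array([ 0.3439, -0.1702, -0.1105]), 0.079)
stand 0.7 [249.5 208.6] 2437 [163. 168. 171.] [0.537  0.0556] (array([ 0.5368,  0.0558, -0.3091]), 0.029)
can 0.93 [360.4 139.5] 899 [234. 229. 230.] [ 0.7035 -0.1959] (array([ 0.6863, -0.1848]), 0.128)
bin 0.86 [284.9 104.1] 3394 [235. 220.  69.] [ 0.7822 -0.02  ] 
bin 0.42 [360.  141.3] 893 [234. 229. 230.] [ 0.6992 -0.195 ] 
spanner 0.55 [264.1 282.1] 544 [177. 170. 173.] [0.3723 0.0181] 
0.55
```

View pics/crop0.png

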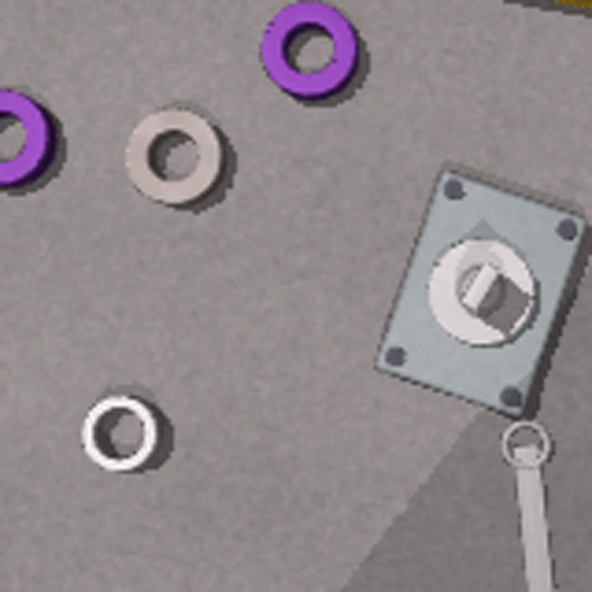

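```bash
cat >> h.py <<'E'
def plan(x,y,z,yaw,grip,vmax=.0405,wmax=7.0,s=None,level=True):
    s=s or robot.sense(); T=pose_tool(s); p=T[:3,3].copy(); R=T[:3,:3]
    Rt=Rn.from_euler('xyz',[np.pi,0,yaw]).as_matrix()
    rv=Rn.from_matrix(R.T@Rt).as_rotvec(degrees=True); d=np.array([x,y,z])-p
    n=max(1,int(np.ceil(max(np.linalg.norm(d)/vmax,np.linalg.norm(rv)/wmax))))
    out=[]
    for i in range(n):
        sh=R.T@(d/n); out.append([round(float(v),4) for v in sh]+[round(float(v),2) for v in rv/n]+[grip])
        R=R@Rn.from_rotvec(rv/n,degrees=True).as_matrix()
    print('n',n,'t',s['t'],'yaw',round(float(s['ee_rot'][2]),3))
    for i in range(0,n,5): print('[['+','.join(str(r).replace(' ','') for r in out[i:i+5])+']]')
E
python3 - <<'E'
from h import *
plan(.50,-.27,.19,-1.36,-1)
E
```

```text
n 12 t 0.55 yaw -1.218
[[[-0.0228,-0.0313,0.002,0.0,-0.0,0.68,-1],[-0.0232,-0.0311,0.002,0.0,-0.0,0.68,-1],[-0.0236,-0.0308,0.002,0.0,-0.0,0.68,-1],[-0.0239,-0.0305,0.002,0.0,-0.0,0.68,-1],[-0.0243,-0.0302,0.002,0.0,-0.0,0.68,-1]]]
[[[-0.0246,-0.0299,0.002,0.0,-0.0,0.68,-1],[-0.025,-0.0296,0.002,0.0,-0.0,0.68,-1],[-0.0253,-0.0293,0.002,0.0,-0.0,0.68,-1],[-0.0257,-0.029,0.002,0.0,-0.0,0.68,-1],[-0.026,-0.0287,0.002,0.0,-0.0,0.68,-1]]]
[[[-0.0264,-0.0284,0.002,0.0,-0.0,0.68,-1],[-0.0267,-0.0281,0.002,0.0,-0.0,0.68,-1]]]
```

>>> servo_tool --rows '[[[-0.023,-0.031,0.002,0,0,0.68,-1],[-0.023,-0.031,0.002,0,0,0.68,-1],[-0.0236,-0.031,0.002,0,0,0.68,-1],[-0.024,-0.0305,0.002,0,0,0.68,-1],[-0.024,-0.03,0.002,0,0,0.68,-1]]]'

```text
t: 0.97
position: [0.3498, -0.4944, 0.204]
ee_rot: [-3.141, -0.0, -1.278]
ft_force: [0.5, -0.8, -0.2]
grip_width: 0.0914
```

>>> servo_tool --rows '[[[-0.0246,-0.03,0.002,0,0,0.68,-1],[-0.025,-0.0296,0.002,0,0,0.68,-1],[-0.025,-0.029,0.002,0,0,0.68,-1],[-0.0257,-0.029,0.002,0,0,0.68,-1],[-0.026,-0.0287,0.002,0,0,0.68,-1]]]'

```text
t: 1.38
position: [0.4573, -0.3336, 0.1941]
ee_rot: [-3.141, -0.0, -1.337]
ft_force: [0.6, -0.6, 0.6]
grip_width: 0.0915
```

>>> servo_tool --rows '[[[-0.0264,-0.0284,0.002,0,0,0.68,-1],[-0.0267,-0.028,0.002,0,0,0.68,-1],[0,0,0,0,0,0,-1],[0,0,0,0,0,0,-1]]]'

```text
t: 1.72
position: [0.5002, -0.2693, 0.1899]
ee_rot: [3.142, -0.0, -1.357]
ft_force: [0.4, -0.5, -0.6]
grip_width: 0.0914
```

```bash
cat >> h.py <<'E'
def look(tag,labels=()):
    s=robot.sense(); im=robot.capture('wrist'); c=cam('wrist',s)
    cv2.imwrite(f'pics/{tag}.png',im[:,:,::-1]); np.savez(f'pics/{tag}.npz',im=im,T=c['T'])
    print('t',s['t'],'pos',np.round(s['position'],4),'rot',np.round(s['ee_rot'],4),'F',np.round(s['ft_force'],1),'w',round(s['grip_width'],4))
    out={}
    for l in labels:
        out[l]=robot.silhouettes('wrist',l)
        for d in out[l]: print(l,round(d['score'],2),np.round(d['point'],1),d['mask'].sum(),np.median(im[d['mask']],0))
    return s,im,c,out
E
python3 - <<'E'
from h import *
s,im,c,o=look('w1',['cap'])
for d in o['cap']:
  m=d['mask'];p=atz(c,d['point'],.015)
  print(min((fit(c,'cap',m,p[:2],yaw=y,spin=True) for y in (-.3,.2,.6)),key=lambda t:t[1]))
  np.save('pics/capmask.npy',m)
E
```

```text
t 1.7167 pos [ 0.5002 -0.2693  0.1899] rot [ 3.1416 -0.     -1.3573] F [ 0.4 -0.5 -0.6] w 0.0914
cap 0.91 [256.2 173.9] 1760 [128. 129. 138.]
cap 0.46 [ 36. 105.] 5421 [158. 163. 164.]
(array([ 0.50169771, -0.26189621,  0.21138727]), np.float64(0.2566761374473572))
(array([ 0.56123292,  0.0280115 , -0.36076225]), np.float64(0.7504727244377136))
```

View pics/w1.png

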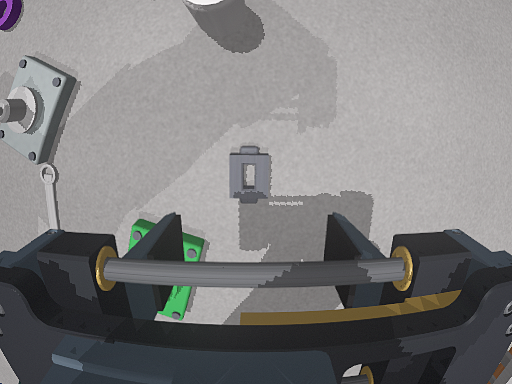

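```bash
python3 - <<'E'
from h import *
c=cam('top'); print(atz(c,(152.5,246.5),.02), atz(c,(167,172),.02))
plan(.537,.056,.25,-0.8,-1)
E
```

```text
[0.44490395 0.27348843 0.02      ] [0.61602337 0.24769838 0.02      ]
n 9 t 1.8167 yaw -1.36
[[[-0.0347,-0.0117,-0.0067,0.0,-0.0,-3.56,-1],[-0.0339,-0.0138,-0.0067,0.0,-0.0,-3.56,-1],[-0.0329,-0.0159,-0.0067,0.0,-0.0,-3.56,-1],[-0.0319,-0.0179,-0.0067,0.0,-0.0,-3.56,-1],[-0.0307,-0.0199,-0.0067,0.0,-0.0,-3.56,-1]]]
[[[-0.0294,-0.0217,-0.0067,0.0,-0.0,-3.56,-1],[-0.028,-0.0235,-0.0067,0.0,-0.0,-3.56,-1],[-0.0265,-0.0252,-0.0067,0.0,-0.0,-3.56,-1],[-0.0249,-0.0268,-0.0067,0.0,-0.0,-3.56,-1]]]
```

>>> servo_tool --rows '[[[-0.0347,-0.0117,-0.0067,0,0,-3.56,-1],[-0.0339,-0.0138,-0.0067,0,0,-3.56,-1],[-0.0329,-0.0159,-0.0067,0,0,-3.56,-1],[-0.032,-0.018,-0.0067,0,0,-3.56,-1],[-0.0307,-0.02,-0.0067,0,0,-3.56,-1]]]'

```text
t: 2.23
position: [0.5202, -0.0887, 0.2239]
ee_rot: [-3.141, -0.0, -1.049]
ft_force: [0.8, -0.1, -0.0]
grip_width: 0.0914
```

>>> servo_tool --rows '[[[-0.0294,-0.0217,-0.0067,0,0,-3.56,-1],[-0.028,-0.0235,-0.0067,0,0,-3.56,-1],[-0.0265,-0.0252,-0.0067,0,0,-3.56,-1],[-0.025,-0.0268,-0.0067,0,0,-3.56,-1],[0,0,0,0,0,0,-1]]]'

```text
t: 2.65
position: [0.5384, 0.0597, 0.2518]
ee_rot: [-3.139, -0.001, -0.796]
ft_force: [0.3, -0.9, 0.6]
grip_width: 0.091
```

>>> servo_tool --rows '[[[0,0,0,0,0,0,-1]]]'

```text
t: 2.73
position: [0.5376, 0.0567, 0.2507]
ee_rot: [-3.141, -0.001, -0.8]
ft_force: [0.3, -0.9, -0.2]
grip_width: 0.0911
```

```bash
python3 - <<'E'
from h import *
s,im,c,o=look('w2',['stand'])
for d in o['stand']:
  m=d['mask'];p=atz(c,d['point'],.03)
  print(min((fit(c,'stand',m,p[:2],yaw=y,spin=True) for y in (-.3,0)),key=lambda t:t[1]))
u,v=map(int,proj(c,[.537,.056,.1])[0]); print(u,v)
crop=im[max(0,v-75):v+75,max(0,u-100):u+100][:,:,::-1]
cv2.imwrite('pics/w2c.png',cv2.resize(crop,None,fx=4,fy=4,interpolation=cv2.INTER_CUBIC))
E
```

```text
t 2.7333 pos [0.5376 0.0567 0.2507] rot [-3.1411e+00 -6.0000e-04 -8.0010e-01] F [ 0.3 -0.9 -0.2] w 0.0911
stand 0.63 [279.8 304.8] 367 [41. 83. 49.]
stand 0.62 [257.8 168.1] 6602 [167. 173. 174.]
(array([ 0.35140656, -0.17335366,  0.99151228]), np.float64(8.84673023223877))
(array([ 0.53869738,  0.0563079 , -0.30460178]), np.float64(0.025371098890900612))
253 183
```

View pics/w2.png

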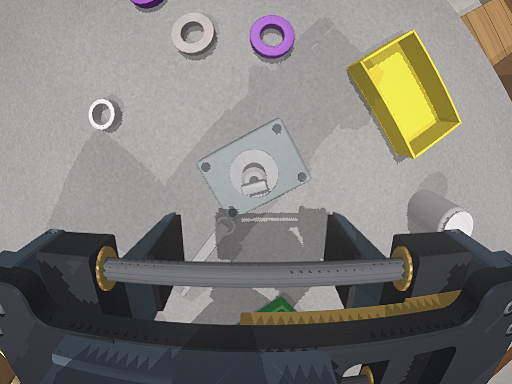

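View pics/w2c.png

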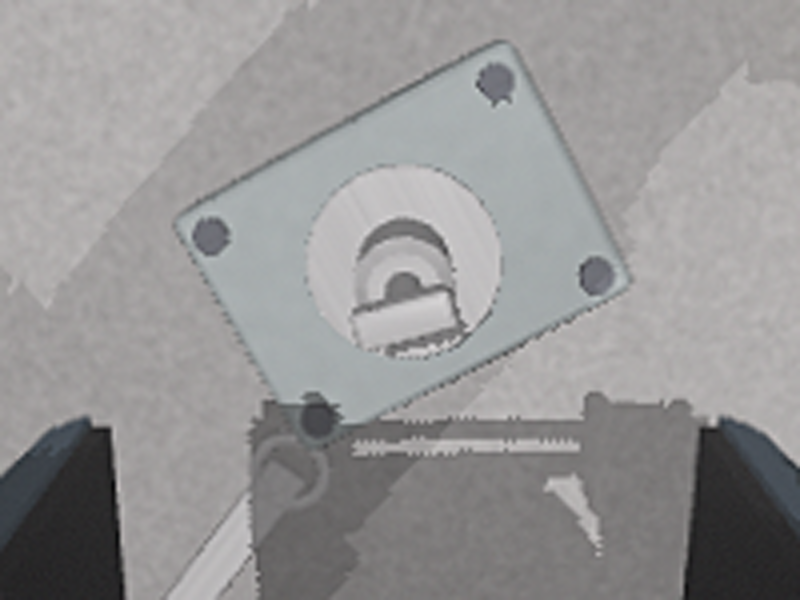

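```bash
python3 - <<'E'
from h import *
d=np.load('pics/w2.npz'); c=cam('wrist',robot.sense()); c['T']=d['T']; im=d['im']
u0,v0=153,108
P=[atz(c,(u0+(a+.5)/4-.5,v0+(b+.5)/4-.5),.121)[:2] for a,b in [(352,315),(451,289),(460,323),(363,348)]]
P=np.array(P); print(P, P.mean(0))
for a,b in((0,1),(3,2)): e=P[b]-P[a]; print(np.linalg.norm(e),np.arctan2(e[1],e[0]))
for a,b in((0,3),(1,2)): print(np.linalg.norm(P[b]-P[a]))
# platen ellipse
g=im[100:260,160:360].astype(int)
crop=im[170:205,235:275][:,:,::-1]
cv2.imwrite('pics/w2d.png',cv2.resize(crop,None,fx=16,fy=16,interpolation=cv2.INTER_NEAREST))
E
```

```text
[[0.52965404 0.06714303]
 [0.55265732 0.0534497 ]
 [0.54779844 0.04531979]
 [0.52515728 0.05888161]] [0.53881677 0.05619853]
0.02677046871782614 -0.5369396737014511
0.026392142571369015 -0.5396762842606483
0.009405948795779882
0.009471226505313197
```

View pics/w2d.png

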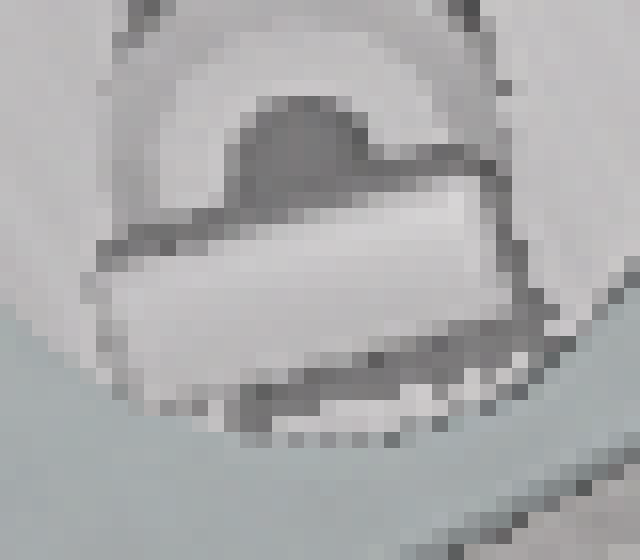

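The close crop confirms the grey stand, with its blade centre at about pixel (254,188). The blade fit and the base fit agree on (0.5388, 0.0563), with blade yaw about -0.54. The collar is next.

```bash
python3 - <<'E'
from h import *
plan(.445,.274,.14,-0.8,-1)
E
```

```text
n 7 t 2.8333 yaw -0.803
[[[-0.0316,-0.0122,0.0157,0.0,0.0,-0.02,-1],[-0.0316,-0.0123,0.0157,0.0,0.0,-0.02,-1],[-0.0316,-0.0123,0.0157,0.0,0.0,-0.02,-1],[-0.0316,-0.0123,0.0157,0.0,0.0,-0.02,-1],[-0.0316,-0.0123,0.0157,0.0,0.0,-0.02,-1]]]
[[[-0.0316,-0.0123,0.0157,0.0,0.0,-0.02,-1],[-0.0316,-0.0123,0.0157,0.0,0.0,-0.02,-1]]]
```

>>> servo_tool --rows '[[[-0.0316,-0.0123,0.0157,0,0,0,-1],[-0.0316,-0.0123,0.0157,0,0,0,-1],[-0.0316,-0.0123,0.0157,0,0,0,-1],[-0.0316,-0.0123,0.0157,0,0,0,-1],[-0.0316,-0.0123,0.0157,0,0,0,-1]]]'

```text
t: 3.25
position: [0.4711, 0.2122, 0.1709]
ee_rot: [3.141, -0.0, -0.805]
ft_force: [0.3, 0.4, 0.1]
grip_width: 0.0911
```

>>> servo_tool --rows '[[[-0.0316,-0.0123,0.0157,0,0,0,-1],[-0.0316,-0.0123,0.0157,0,0,0,-1],[0,0,0,0,0,0,-1],[0,0,0,0,0,0,-1]]]'

```text
t: 3.58
position: [0.4447, 0.2746, 0.1393]
ee_rot: [3.14, 0.0, -0.801]
ft_force: [0.6, -1.3, 0.3]
grip_width: 0.0913
```

```bash
python3 - <<'E'
from h import *
s,im,c,o=look('w3',['collar'])
for d in o['collar']:
  m=d['mask'];p=atz(c,d['point'],.015)
  r=fit(c,'collar',m,p[:2]);print(r)
d=o['collar'][0]
u,v=map(int,d['point'])
crop=im[v-40:v+40,u-50:u+50][:,:,::-1]
cv2.imwrite('pics/w3c.png',cv2.resize(crop,None,fx=7,fy=7,interpolation=cv2.INTER_NEAREST))
# colour refinement
hsv=im.astype(int).min(2)
m2=np.zeros_like(hsv,bool); m2[v-45:v+45,u-45:u+45]=hsv[v-45:v+45,u-45:u+45]>200
print(m2.sum(),d['mask'].sum(),fit(c,'collar',m2,p[:2]))
E
```

```text
t 3.5833 pos [0.4447 0.2746 0.1393] rot [ 3.1395e+00  4.0000e-04 -8.0110e-01] F [ 0.6 -1.3  0.3] w 0.0913
collar 0.82 [253.9 197. ] 1183 [225. 222. 223.]
(array([0.4455414 , 0.27565954]), np.float64(0.0747041404247284))
710 1183 (array([0.44540168, 0.27529308]), np.float64(0.7120598554611206))
```

View pics/w3c.png

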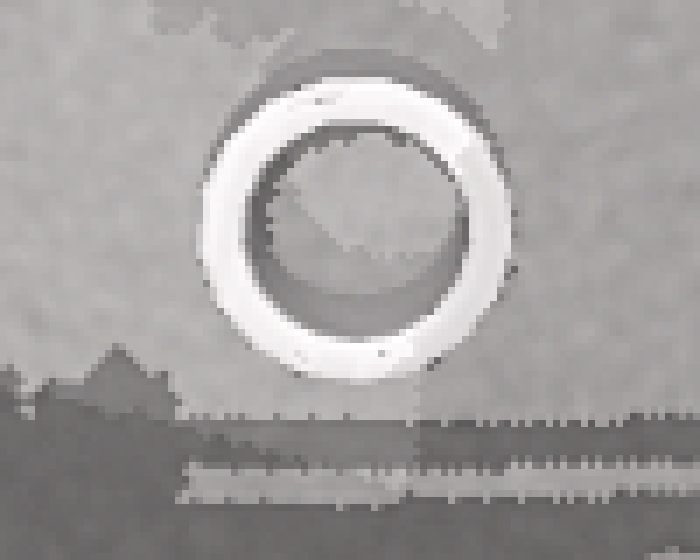

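```bash
cat >> h.py <<'E'
def ringfit(c,mask,z,r,x0):
    """outer contour of top face -> world plane -> robust circle centre"""
    from scipy.optimize import least_squares
    m=cv2.morphologyEx(mask.astype(np.uint8),cv2.MORPH_OPEN,np.ones((2,2),np.uint8))
    cs,_=cv2.findContours(m,cv2.RETR_EXTERNAL,cv2.CHAIN_APPROX_NONE); k=max(cs,key=cv2.contourArea)[:,0,:]
    P=np.array([atz(c,q,z)[:2] for q in k])
    f=least_squares(lambda p:np.hypot(P[:,0]-p[0],P[:,1]-p[1])-p[2],[*x0,r],loss='soft_l1',f_scale=.0005)
    return f.x,np.median(np.abs(f.fun)),len(P)
E
python3 - <<'E'
from h import *
d=np.load('pics/w3.npz'); c=cam('wrist',robot.sense()); c['T']=d['T']; im=d['im']
mn=im.astype(int).min(2)
for th in (200,210,220):
  m=np.zeros_like(mn,bool); m[155:235,210:300]=mn[155:235,210:300]>th
  print(ringfit(c,m,.024,.023,(.4453,.2753)))
plan(.4455,.2755,.006,-0.8,-1)
E
```

```text
(array([0.44591156, 0.27426652, 0.02192532]), np.float64(0.00023053601485444747), 123)
(array([0.44586403, 0.2742597 , 0.02179854]), np.float64(0.00022693686389343298), 122)
(array([0.44578997, 0.2745128 , 0.02153817]), np.float64(0.0003143908103721768), 126)
n 4 t 3.6833 yaw -0.803
[[[-0.0004,-0.0002,0.0336,0.0,-0.0,-0.04,-1],[-0.0004,-0.0002,0.0336,0.0,-0.0,-0.04,-1],[-0.0004,-0.0002,0.0336,0.0,-0.0,-0.04,-1],[-0.0004,-0.0002,0.0336,0.0,-0.0,-0.04,-1]]]
```

```bash
python3 - <<'E'
from h import *
plan(.4459,.2745,.006,-0.8,-1)
E
```

```text
n 4 t 3.6833 yaw -0.803
[[[-0.0001,-0.0001,0.0336,0.0,-0.0,-0.04,-1],[-0.0001,-0.0001,0.0336,0.0,-0.0,-0.04,-1],[-0.0001,-0.0001,0.0336,0.0,-0.0,-0.04,-1],[-0.0001,-0.0001,0.0336,0.0,-0.0,-0.04,-1]]]
```

>>> servo_tool --rows '[[[-0.0004,-0.0002,0.035,0,0,0,-1],[0,0,0.035,0,0,0,-1],[0,0,0.035,0,0,0,-1],[0,0,0.02,0,0,0,-1],[0,0,0.0085,0,0,0,-1]]]'

```text
t: 4.1
position: [0.4448, 0.2735, 0.0047]
ee_rot: [3.139, 0.001, -0.804]
ft_force: [-0.4, -0.7, 0.1]
grip_width: 0.0913
```

>>> servo_tool --rows '[[[0,0,0,0,0,0,1],[0,0,0,0,0,0,1],[0,0,0,0,0,0,1],[0,0,0,0,0,0,1],[0,0,0,0,0,0,1]]]' --grip_force 15

```text
t: 4.52
position: [0.4459, 0.276, 0.0081]
ee_rot: [-3.14, -0.001, -0.801]
ft_force: [-0.3, 0.1, -0.3]
grip_width: 0.0607
```

>>> servo_tool --rows '[[[0,0,0,0,0,0,1],[0,0,0,0,0,0,1],[0,0,0,0,0,0,1],[0,0,0,0,0,0,1]]]'

```text
t: 4.85
position: [0.4453, 0.2759, 0.0073]
ee_rot: [-3.141, -0.0, -0.801]
ft_force: [-1.0, -0.5, 8.4]
grip_width: 0.046
```

>>> servo_tool --rows '[[[0,0,0,0,0,0,1]]]'

```text
t: 4.93
position: [0.4453, 0.2759, 0.0073]
ee_rot: [-3.141, -0.0, -0.801]
ft_force: [-2.2, -1.1, 8.1]
grip_width: 0.046
```

>>> servo_tool --rows '[[[0,0,0,0,0,0,1]]]'

```text
t: 5.02
position: [0.4453, 0.2759, 0.0073]
ee_rot: [-3.141, -0.0, -0.801]
ft_force: [-2.5, -0.7, 8.8]
grip_width: 0.0462
```

>>> servo_tool --rows '[[[0,0,-0.02,0,0,0,1],[0,0,-0.04,0,0,0,1],[0,0,-0.04,0,0,0,1],[0,0,-0.04,0,0,0,1],[0,0,-0.02,0,0,0,1]]]' --grip_force 20

```text
t: 5.43
position: [0.4462, 0.2764, 0.1712]
ee_rot: [-3.137, -0.001, -0.801]
ft_force: [1.5, 0.2, 0.2]
grip_width: 0.0453
```

```bash
python3 - <<'E'
from h import *
look('w4')
plan(.5392,.0566,.165,-0.8,1,vmax=.035)
E
```

```text
t 5.4333 pos [0.4462 0.2764 0.1712] rot [-3.1374e+00 -1.1000e-03 -8.0110e-01] F [1.5 0.2 0.2] w 0.0453
n 7 t 5.4833 yaw -0.801
[[[0.0317,0.0125,0.0012,-0.06,-0.02,-0.01,1],[0.0317,0.0125,0.0012,-0.06,-0.02,-0.01,1],[0.0317,0.0125,0.0012,-0.06,-0.02,-0.01,1],[0.0317,0.0125,0.0012,-0.06,-0.02,-0.01,1],[0.0317,0.0125,0.0012,-0.06,-0.02,-0.01,1]]]
[[[0.0317,0.0125,0.0012,-0.06,-0.02,-0.01,1],[0.0317,0.0125,0.0012,-0.06,-0.02,-0.01,1]]]
```

View pics/w4.png

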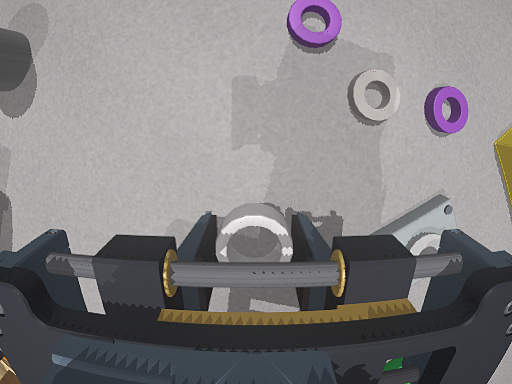

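```bash
python3 - <<'E'
from h import *
d=np.load('pics/w4.npz'); im=d['im']; c=cam('wrist',robot.sense()); c['T']=robot.calibration('wrist')['mount']
for yc in(-.001,.0,.001):
  print(yc,[np.round(proj(c,[[0,yc-r,z]])[0],1) for r,z in((.023,-.0167),(.016,-.0167),(.023,.0073))])
v=cv2.resize(im[185:265,200:310][:,:,::-1],None,fx=7,fy=7,interpolation=cv2.INTER_NEAREST)
def dr(P,col):
    q=((proj(c,P)-[200,185]+.5)*7).astype(int); cv2.polylines(v,[q],True,col,1)
dr(circ(.023,-.0167),(0,0,255));dr(circ(.016,-.0167),(0,255,0));dr(circ(.023,.0073),(255,0,0))
cv2.imwrite('pics/w4c.png',v)
E
```

```text
-0.001 [array([252.7, 212.3]), array([252.7, 224.1]), array([252.8, 199.7])]
0.0 [array([252.7, 214. ]), array([252.7, 225.8]), array([252.8, 201.3])]
0.001 [array([252.7, 215.7]), array([252.7, 227.4]), array([252.8, 202.8])]
```

View pics/w4c.png

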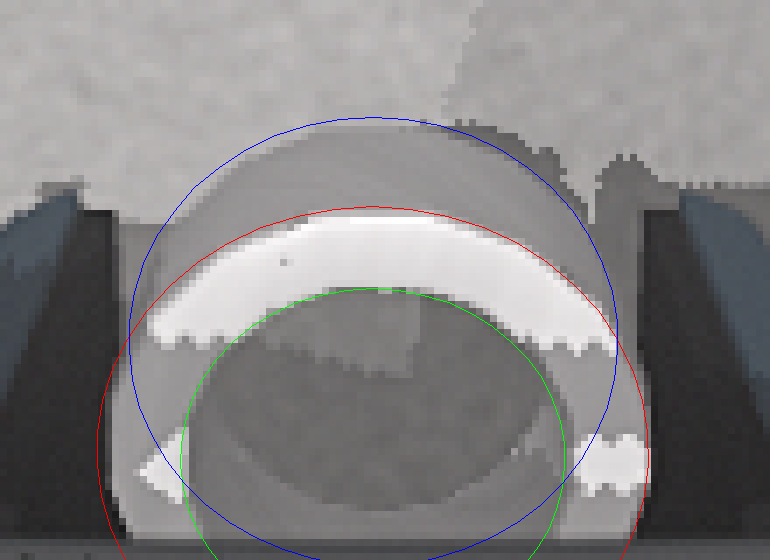

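>>> servo_tool --rows '[[[0.0317,0.0125,0.0012,0,0,0,1],[0.0317,0.0125,0.0012,0,0,0,1],[0.0317,0.0125,0.0012,0,0,0,1],[0.0317,0.0125,0.0012,0,0,0,1],[0.0317,0.0125,0.0012,0,0,0,1]]]'

```text
t: 5.9
position: [0.5106, 0.1169, 0.1606]
ee_rot: [3.141, 0.0, -0.801]
ft_force: [-0.1, 1.7, -0.5]
grip_width: 0.0459
```

>>> servo_tool --rows '[[[0.0317,0.0125,0.0012,0,0,0,1],[0.0317,0.0125,0.0012,0,0,0,1],[0,0,0,0,0,0,1],[0,0,0,0,0,0,1],[0,0,0,0,0,0,1]]]'

```text
t: 6.32
position: [0.5362, 0.0556, 0.158]
ee_rot: [3.141, 0.001, -0.802]
ft_force: [-0.3, 1.0, 0.2]
grip_width: 0.0455
```

>>> servo_tool --rows '[[[0.0009,-0.0029,0,0,0,0,1],[0,0,0,0,0,0,1],[0,0,0,0,0,0,1],[0,0,0,0,0,0,1]]]'

```text
t: 6.65
position: [0.5392, 0.0574, 0.1585]
ee_rot: [3.142, 0.0, -0.8]
ft_force: [-0.2, 0.9, -1.5]
grip_width: 0.0457
```

```bash
python3 - <<'E'
from h import *
s,im,c,o=look('w5',['stand'])
for d in o['stand']:
  m=d['mask'];p=atz(c,d['point'],.03)
  print(min((fit(c,'stand',m,p[:2],yaw=y,spin=True) for y in (-.3,0)),key=lambda t:t[1]))
E
```

```text
t 6.65 pos [0.5392 0.0574 0.1585] rot [ 3.1416  0.     -0.8002] F [-0.2  0.9 -1.5] w 0.0457
stand 0.63 [259.9 179.7] 9058 [173. 179. 180.]
(array([ 0.53812354,  0.05675995, -0.30283795]), np.float64(0.21142221987247467))
```

View pics/w5.png

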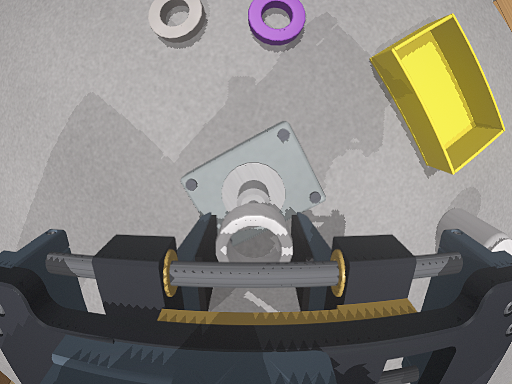

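```bash
python3 - <<'E'
from h import *
d=np.load('pics/w5.npz'); im=d['im']; c=cam('wrist',robot.sense()); c['T']=d['T']
v=cv2.resize(im[110:260,170:340][:,:,::-1],None,fx=4.6,fy=4.6,interpolation=cv2.INTER_NEAREST)
def dr(P,col):
    q=((proj(c,P)-[170,110]+.5)*4.6).astype(int); cv2.polylines(v,[q],True,col,1)
st=np.array([.5388,.0563,0]); R=Rn.from_euler('z',-.305).as_matrix()
dr(circ(.032,.046)+st,(0,0,255))
b=box(.13,.096,.03,.03)[[0,1,3,2]]@R.T+st; dr(b,(0,255,0))
dr(circ(.015,.079)+st,(255,0,0))
cv2.imwrite('pics/w5c.png',v)
E
```

```text
(no output)
```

View pics/w5c.png

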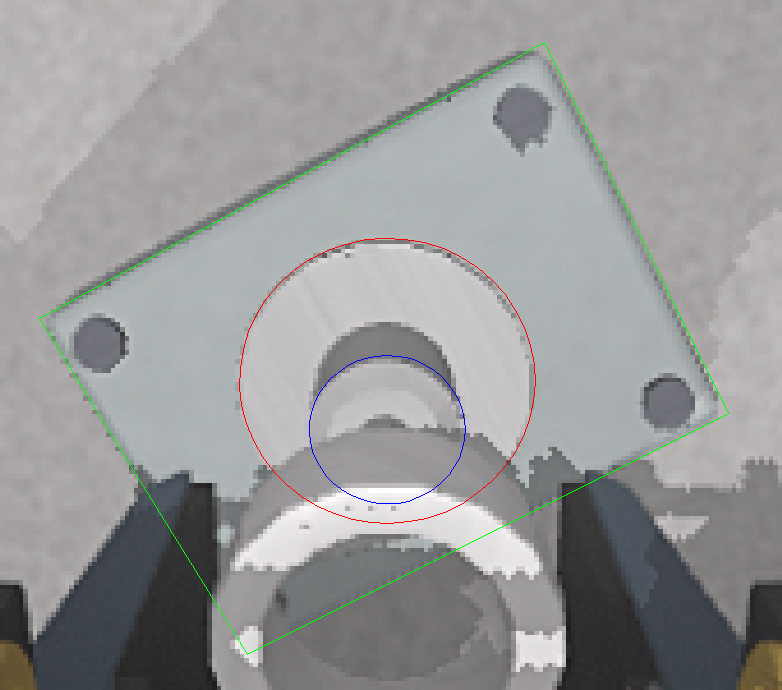

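>>> servo_tool --rows '[[[0.0001,0.0004,0.015,0,0,0,1],[0,0,0.012,0,0,0,1],[0,0,0.008,0,0,0,1],[0,0,0.005,0,0,0,1]]]'

```text
t: 7.08
position: [0.5384, 0.0565, 0.1171]
ee_rot: [3.14, 0.001, -0.801]
ft_force: [0.1, 0.2, -0.8]
grip_width: 0.0456
```

>>> servo_tool --rows '[[[0,0,0.008,0,0,0,1],[0,0,0.008,0,0,0,1],[0,0,0.004,0,0,0,1]]]'

```text
t: 7.33
position: [0.5388, 0.0564, 0.0974]
ee_rot: [3.141, 0.001, -0.801]
ft_force: [-0.0, -0.1, -0.8]
grip_width: 0.0459
```

>>> servo_tool --rows '[[[0,0,0.002,0,0,0,1],[0,0,0.002,0,0,0,1]]]'

```text
t: 7.5
position: [0.5391, 0.0564, 0.0942]
ee_rot: [3.141, 0.0, -0.801]
ft_force: [0.2, -0.6, -1.2]
grip_width: 0.0458
```

>>> servo_tool --rows '[[[0,0,0.003,0,0,0,1],[0,0,0.003,0,0,0,1],[0,0,0.001,0,0,0,1]]]'

```text
t: 7.75
position: [0.5391, 0.0564, 0.0872]
ee_rot: [3.142, 0.0, -0.801]
ft_force: [-0.8, -0.4, -0.3]
grip_width: 0.0454
```

>>> servo_tool --rows '[[[0,0,0.002,0,0,0,1],[0,0,0.002,0,0,0,1],[0,0,0.001,0,0,0,1]]]'

```text
t: 8.0
position: [0.5386, 0.0564, 0.0821]
ee_rot: [3.141, 0.001, -0.801]
ft_force: [-2.8, -0.5, 1.1]
grip_width: 0.0455
```

>>> servo_tool --rows '[[[0,0,0.002,0,0,0,1],[0,0,0.002,0,0,0,1],[0,0,0.002,0,0,0,1]]]'

```text
t: 8.25
position: [0.5387, 0.0565, 0.0761]
ee_rot: [3.141, 0.001, -0.801]
ft_force: [-4.6, -0.0, 2.1]
grip_width: 0.0455
```

>>> servo_tool --rows '[[[-0.0004,0.0004,0.003,0,0,0,1],[0,0,0.005,0,0,0,1],[0,0,0.005,0,0,0,1]]]'

```text
t: 8.5
position: [0.5385, 0.0564, 0.063]
ee_rot: [3.142, -0.0, -0.801]
ft_force: [-4.4, -0.5, 1.1]
grip_width: 0.0457
```

>>> servo_tool --rows '[[[0,0,0.003,0,0,0,1],[0,0,0.002,0,0,0,1],[0,0,0.001,0,0,0,1]]]'

```text
t: 8.75
position: [0.5384, 0.0565, 0.057]
ee_rot: [3.141, 0.0, -0.801]
ft_force: [-4.5, -0.5, 1.5]
grip_width: 0.0457
```

>>> servo_tool --rows '[[[-0.0003,0.0003,0.002,0,0,0,1],[0,0,0.001,0,0,0,1],[0,0,0.0005,0,0,0,1],[0,0,0,0,0,0,1]]]'

```text
t: 9.08
position: [0.5383, 0.0565, 0.054]
ee_rot: [-3.141, -0.0, -0.801]
ft_force: [-2.5, -0.6, -0.8]
grip_width: 0.0457
```

>>> servo_tool --rows '[[[0,0,0,0,0,0,-0.3],[0,0,0,0,0,0,-0.3],[0,0,0,0,0,0,-0.3],[0,0,0,0,0,0,-0.3],[0,0,0,0,0,0,-0.3]]]'

```text
t: 9.5
position: [0.5383, 0.0565, 0.054]
ee_rot: [-3.141, -0.0, -0.801]
ft_force: [-0.6, 0.5, 0.1]
grip_width: 0.0594
```

>>> servo_tool --rows '[[[0,0,-0.03,0,0,0,-1],[0,0,-0.04,0,0,0,-1],[0,0,-0.04,0,0,0,-1],[0,0,-0.04,0,0,0,-1],[0,0,-0.02,0,0,0,-1]]]'

```text
t: 9.92
position: [0.5396, 0.0566, 0.2288]
ee_rot: [-3.138, -0.003, -0.801]
ft_force: [1.0, 0.6, 1.3]
grip_width: 0.0893
```

```bash
python3 - <<'E'
from h import *
s,im,c,o=look('w6',['collar'])
mn=im.astype(int).min(2)
v=cv2.resize(im[110:230,170:340][:,:,::-1],None,fx=4.6,fy=4.6,interpolation=cv2.INTER_NEAREST)
def dr(P,col):
    q=((proj(c,P)-[170,110]+.5)*4.6).astype(int); cv2.polylines(v,[q],True,col,1)
st=np.array([.5388,.0563,0])
dr(circ(.023,.070)+st,(0,0,255)); dr(circ(.032,.046)+st,(0,255,0))
cv2.imwrite('pics/w6c.png',v)
plan(.616,.248,.15,-0.8,-1)
E
```

```text
t 9.9167 pos [0.5396 0.0566 0.2288] rot [-3.1378 -0.0032 -0.8012] F [1.  0.6 1.3] w 0.0893
collar 0.87 [255.4 168.2] 586 [221. 218. 219.]
n 6 t 10.0167 yaw -0.801
[[[-0.0142,-0.0312,0.0131,-0.05,-0.04,-0.01,-1],[-0.0142,-0.0312,0.0131,-0.05,-0.04,-0.01,-1],[-0.0141,-0.0312,0.0131,-0.05,-0.04,-0.01,-1],[-0.0141,-0.0312,0.0131,-0.05,-0.04,-0.01,-1],[-0.0141,-0.0313,0.0131,-0.05,-0.04,-0.01,-1]]]
[[[-0.0141,-0.0313,0.013,-0.05,-0.04,-0.01,-1]]]
```

View pics/w6c.png

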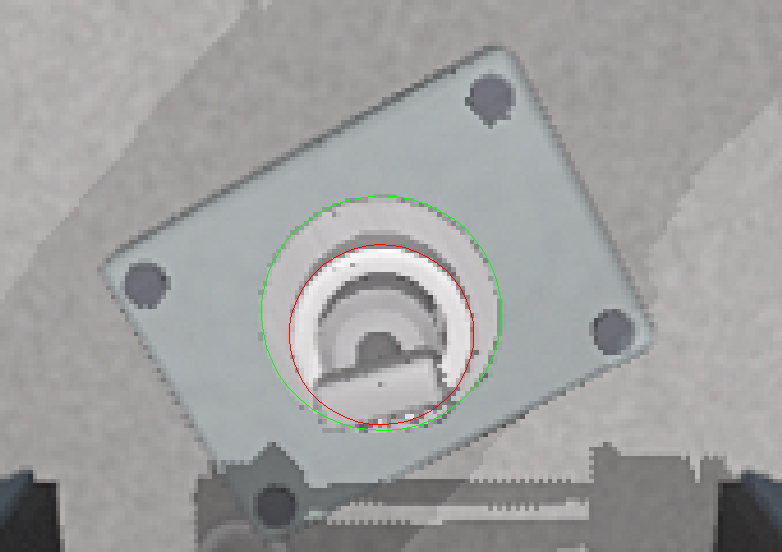

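The picture shows the collar seated around the spindle on the platen, with its top ring at about pixel (253,183). Now the grey wheel.

>>> servo_tool --rows '[[[-0.0142,-0.0312,0.013,0,0,0,-1],[-0.0142,-0.0312,0.013,0,0,0,-1],[-0.0142,-0.0312,0.013,0,0,0,-1],[-0.0142,-0.0312,0.013,0,0,0,-1],[-0.0142,-0.0312,0.013,0,0,0,-1]]]'

```text
t: 10.43
position: [0.6005, 0.2175, 0.1569]
ee_rot: [3.14, 0.001, -0.801]
ft_force: [0.2, -0.2, 0.7]
grip_width: 0.0913
```

>>> servo_tool --rows '[[[-0.0142,-0.0312,0.013,0,0,0,-1],[0,0,0,0,0,0,-1],[0,0,0,0,0,0,-1],[0,0,0,0,0,0,-1]]]'

```text
t: 10.77
position: [0.6125, 0.2475, 0.1448]
ee_rot: [3.14, 0.001, -0.801]
ft_force: [-1.4, -1.2, 1.0]
grip_width: 0.0911
```

```bash
python3 - <<'E'
from h import *
s,im,c,o=look('w7',['wheel'])
for d in o['wheel']:
  p=atz(c,d['point'],.015); r=fit(c,'wheel',d['mask'],p[:2]); print(r)
st=np.r_[r[0],0] if 0 else None
b=min(o['wheel'],key=lambda d:np.hypot(d['point'][0]-254,d['point'][1]-190))
r=fit(c,'wheel',b['mask'],atz(c,b['point'],.015)[:2])[0]
u,v0=map(int,b['point']); u-=70; v0-=55
v=cv2.resize(im[v0:v0+110,u:u+140][:,:,::-1],None,fx=5.5,fy=5.5,interpolation=cv2.INTER_NEAREST)
def dr(P,col):
    q=((proj(c,P)-[u,v0]+.5)*5.5).astype(int); cv2.polylines(v,[q],True,col,1)
st=np.r_[r,0]
dr(circ(.030,.024)+st,(0,0,255)); dr(circ(.016,.024)+st,(0,255,0))
cv2.imwrite('pics/w7c.png',v)
E
```

```text
t 10.7667 pos [0.6125 0.2475 0.1448] rot [ 3.1399e+00  6.0000e-04 -8.0080e-01] F [-1.4 -1.2  1. ] w 0.0911
wheel 0.82 [361.9 191.6] 2061 [151.  85. 184.]
wheel 0.73 [250.6 192.4] 2236 [195. 188. 186.]
wheel 0.56 [170.9 106. ] 2079 [181. 112. 212.]
(array([0.68751915, 0.16714688]), np.float64(0.08779112249612808))
(array([0.61755131, 0.24967323]), np.float64(0.03983117267489433))
(array([0.6269945 , 0.35798304]), np.float64(0.11192280054092407))
```

View pics/w7c.png

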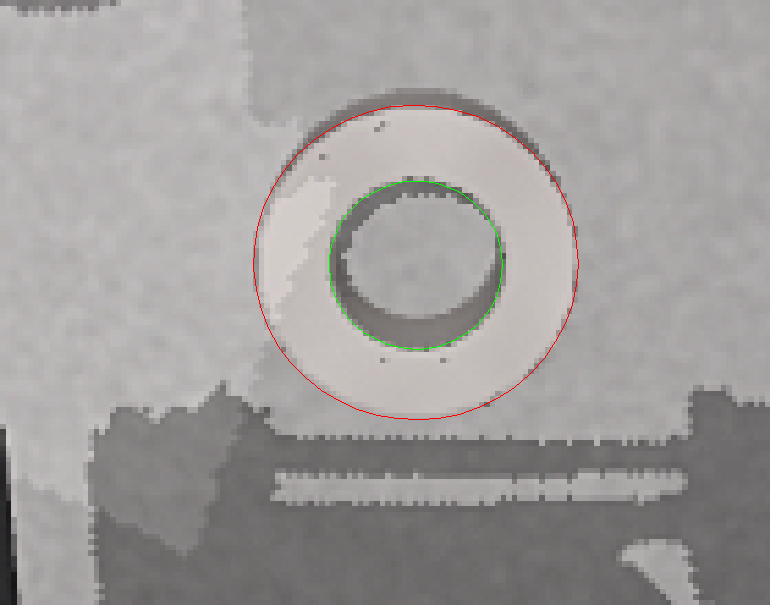

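The crop shows the grey wheel at about pixel (255,185), with the model circles lying on its edges. Its position is (0.6175, 0.2497).

>>> servo_tool --rows '[[[0.0019,-0.0051,0.03,0,0,0,-1],[0,0,0.035,0,0,0,-1],[0,0,0.035,0,0,0,-1],[0,0,0.025,0,0,0,-1],[0,0,0.012,0,0,0,-1]]]'

```text
t: 11.28
position: [0.6166, 0.2485, 0.0061]
ee_rot: [3.138, 0.001, -0.802]
ft_force: [1.1, -0.4, -0.7]
grip_width: 0.0914
```

>>> servo_tool --rows '[[[0,0,0,0,0,0,0],[0,0,0,0,0,0,0],[0,0,0,0,0,0,0]]]'

```text
t: 11.53
position: [0.6195, 0.2502, 0.0109]
ee_rot: [-3.139, -0.001, -0.802]
ft_force: [0.7, 0.1, 0.2]
grip_width: 0.0742
```

>>> servo_tool --rows '[[[0,0,0.002,0,0,0,0.3],[0,0,0,0,0,0,0.3]]]'

```text
t: 11.7
position: [0.619, 0.2504, 0.0083]
ee_rot: [-3.14, -0.001, -0.801]
ft_force: [-0.8, 1.4, 0.1]
grip_width: 0.0608
```

>>> servo_tool --rows '[[[0,0.0016,0,0,0,0,-0.4],[0,0,0,0,0,0,-0.4],[0,0,0,0,0,0,0.2]]]' --grip_force 20

```text
t: 11.95
position: [0.6172, 0.249, 0.0072]
ee_rot: [-3.141, -0.0, -0.801]
ft_force: [-0.9, 0.1, 3.7]
grip_width: 0.0599
```

>>> servo_tool --rows '[[[0,0,0,0,0,0,1],[0,0,0,0,0,0,1],[0,0,0,0,0,0,1],[0,0,0,0,0,0,1]]]'

```text
t: 12.28
position: [0.6172, 0.249, 0.0072]
ee_rot: [3.142, -0.0, -0.801]
ft_force: [-1.1, -1.7, 6.3]
grip_width: 0.0598
```

Gripped; lift and check.

>>> servo_tool --rows '[[[0,0,-0.02,0,0,0,1],[0,0,-0.04,0,0,0,1],[0,0,-0.04,0,0,0,1],[0,0,-0.04,0,0,0,1],[0,0,-0.025,0,0,0,1]]]'

```text
t: 12.7
position: [0.6181, 0.2494, 0.1759]
ee_rot: [-3.139, -0.001, -0.801]
ft_force: [-0.1, 1.1, 0.2]
grip_width: 0.0599
```

```bash
python3 - <<'E'
from h import *
s,im,_,_=look('w8'); c=cam('wrist',s); c['T']=robot.calibration('wrist')['mount']
u,v0=190,180
v=cv2.resize(im[v0:v0+90,u:u+130][:,:,::-1],None,fx=6,fy=6,interpolation=cv2.INTER_NEAREST)
def dr(P,col):
    q=((proj(c,P)-[u,v0]+.5)*6).astype(int); cv2.polylines(v,[q],True,col,1)
dr(circ(.030,-.0168),(0,0,255)); dr(circ(.016,-.0168),(0,255,0)); dr(circ(.030,.0072),(255,0,0))
cv2.imwrite('pics/w8c.png',v)
plan(.5386,.0565,.16,-0.8,1,vmax=.035)
E
```

```text
t 12.7 pos [0.6181 0.2494 0.1759] rot [-3.1387e+00 -1.3000e-03 -8.0110e-01] F [-0.1  1.1  0.2] w 0.0599
n 7 t 12.75 yaw -0.801
[[[0.0118,0.0276,0.0027,-0.06,-0.03,-0.01,1],[0.0118,0.0276,0.0027,-0.06,-0.03,-0.01,1],[0.0118,0.0276,0.0027,-0.06,-0.03,-0.01,1],[0.0118,0.0276,0.0027,-0.06,-0.03,-0.01,1],[0.0117,0.0276,0.0028,-0.06,-0.03,-0.01,1]]]
[[[0.0117,0.0276,0.0028,-0.06,-0.03,-0.01,1],[0.0117,0.0276,0.0028,-0.06,-0.03,-0.01,1]]]
```

View pics/w8c.png

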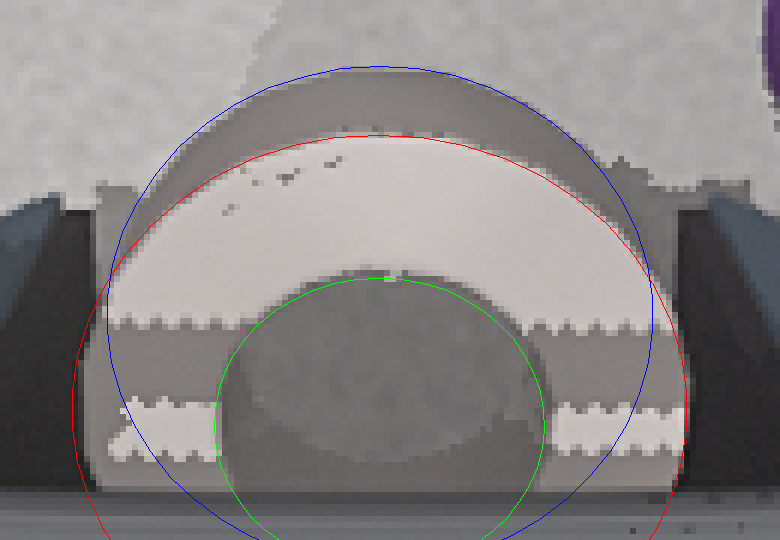

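>>> servo_tool --rows '[[[0.0118,0.0276,0.0027,0,0,0,1],[0.0118,0.0276,0.0027,0,0,0,1],[0.0118,0.0276,0.0027,0,0,0,1],[0.0118,0.0276,0.0027,0,0,0,1],[0.0117,0.0276,0.0028,0,0,0,1]]]'

```text
t: 13.17
position: [0.558, 0.1096, 0.1578]
ee_rot: [3.141, 0.0, -0.801]
ft_force: [0.1, 0.2, -0.8]
grip_width: 0.0596
```

>>> servo_tool --rows '[[[0.0117,0.0276,0.0028,0,0,0,1],[0.0117,0.0276,0.0028,0,0,0,1],[0,0,0,0,0,0,1],[0,0,0,0,0,0,1],[0,0,0,0,0,0,1]]]'

```text
t: 13.58
position: [0.5359, 0.0556, 0.1527]
ee_rot: [-3.141, -0.0, -0.802]
ft_force: [-0.1, 0.1, -0.2]
grip_width: 0.0596
```

>>> servo_tool --rows '[[[0,0,0,0,0,0,1]]]'

```text
t: 13.67
position: [0.5362, 0.0561, 0.1528]
ee_rot: [-3.141, -0.0, -0.801]
ft_force: [-0.0, -0.3, -0.7]
grip_width: 0.0596
```

>>> servo_tool --rows '[[[0.0011,-0.0011,0.006,0,0,0,1],[0,0,0.006,0,0,0,1],[0,0,0.006,0,0,0,1],[0,0,0.004,0,0,0,1],[0,0,0.004,0,0,0,1]]]'

```text
t: 14.08
position: [0.5369, 0.0556, 0.1259]
ee_rot: [3.141, 0.001, -0.801]
ft_force: [0.4, -1.8, -0.8]
grip_width: 0.0603
```

>>> servo_tool --rows '[[[0,0,0.004,0,0,0,1],[0,0,0.004,0,0,0,1],[0,0,0.004,0,0,0,1]]]'

```text
t: 14.33
position: [0.5372, 0.0554, 0.1144]
ee_rot: [-3.142, -0.0, -0.801]
ft_force: [0.4, -0.5, -1.3]
grip_width: 0.0595
```

>>> servo_tool --rows '[[[0,0,0.006,0,0,0,1],[0,0,0.005,0,0,0,1],[0,0,0.004,0,0,0,1],[0,0,0.003,0,0,0,1]]]'

```text
t: 14.67
position: [0.537, 0.0554, 0.0961]
ee_rot: [3.141, 0.0, -0.801]
ft_force: [0.5, -0.3, -0.5]
grip_width: 0.0597
```

>>> servo_tool --rows '[[[0,-0.0006,0.003,0,0,0,1],[0,0,0.003,0,0,0,1],[0,0,0.002,0,0,0,1]]]'

```text
t: 14.92
position: [0.5376, 0.0558, 0.0884]
ee_rot: [3.142, 0.0, -0.801]
ft_force: [-0.3, -0.9, -0.6]
grip_width: 0.06
```

>>> servo_tool --rows '[[[0,0,0.002,0,0,0,1],[0,0,0.001,0,0,0,1],[0,0,0.001,0,0,0,1]]]'

```text
t: 15.17
position: [0.5376, 0.0559, 0.0847]
ee_rot: [-3.142, -0.0, -0.801]
ft_force: [-0.1, -0.1, -1.3]
grip_width: 0.0597
```

>>> servo_tool --rows '[[[0,0,0.002,0,0,0,1],[0,0,0.002,0,0,0,1],[0,0,0.0015,0,0,0,1],[0,0,0.001,0,0,0,1],[0,0,0,0,0,0,1]]]'

```text
t: 15.58
position: [0.5375, 0.0559, 0.078]
ee_rot: [3.141, 0.0, -0.801]
ft_force: [-0.4, -1.2, -0.5]
grip_width: 0.0598
```

>>> servo_tool --rows '[[[0,0,0,0,0,0,-0.7],[0,0,0,0,0,0,-0.7],[0,0,0,0,0,0,-0.7],[0,0,0,0,0,0,-0.7],[0,0,0,0,0,0,-0.7]]]'

```text
t: 16.0
position: [0.5377, 0.0559, 0.0784]
ee_rot: [-3.141, -0.0, -0.801]
ft_force: [-0.1, 0.7, -0.1]
grip_width: 0.0775
```

>>> servo_tool --rows '[[[0,0,-0.02,0,0,0,-1],[0,0,-0.04,0,0,0,-1],[0,0,-0.04,0,0,0,-1],[0,0,-0.04,0,0,0,-1],[0,0,-0.02,0,0,0,-1]]]'

```text
t: 16.42
position: [0.539, 0.0559, 0.2431]
ee_rot: [-3.138, -0.003, -0.801]
ft_force: [1.2, 0.7, 0.6]
grip_width: 0.0912
```

```bash
python3 - <<'E'
from h import *
s,im,c,o=look('w9')
u,v0=170,110
v=cv2.resize(im[v0:v0+120,u:u+170][:,:,::-1],None,fx=4.6,fy=4.6,interpolation=cv2.INTER_NEAREST)
def dr(P,col):
    q=((proj(c,P)-[u,v0]+.5)*4.6).astype(int); cv2.polylines(v,[q],True,col,1)
st=np.array([.5388,.0563,0])
dr(circ(.030,.094)+st,(0,0,255))
cv2.imwrite('pics/w9c.png',v)
plan(.501,-.265,.16,-1.36,-1)
E
```

```text
t 16.4167 pos [0.539  0.0559 0.2431] rot [-3.1379 -0.0032 -0.8012] F [1.2 0.7 0.6] w 0.0912
n 9 t 16.4667 yaw -0.801
[[[0.0225,0.028,0.0094,-0.05,-0.02,3.56,-1],[0.0242,0.0266,0.0094,-0.05,-0.02,3.56,-1],[0.0258,0.025,0.0094,-0.05,-0.02,3.56,-1],[0.0273,0.0233,0.0095,-0.05,-0.02,3.56,-1],[0.0287,0.0216,0.0095,-0.05,-0.02,3.56,-1]]]
[[[0.03,0.0198,0.0095,-0.05,-0.02,3.56,-1],[0.0312,0.0178,0.0095,-0.05,-0.02,3.56,-1],[0.0322,0.0159,0.0095,-0.05,-0.02,3.56,-1],[0.0332,0.0138,0.0095,-0.05,-0.02,3.56,-1]]]
```

View pics/w9c.png

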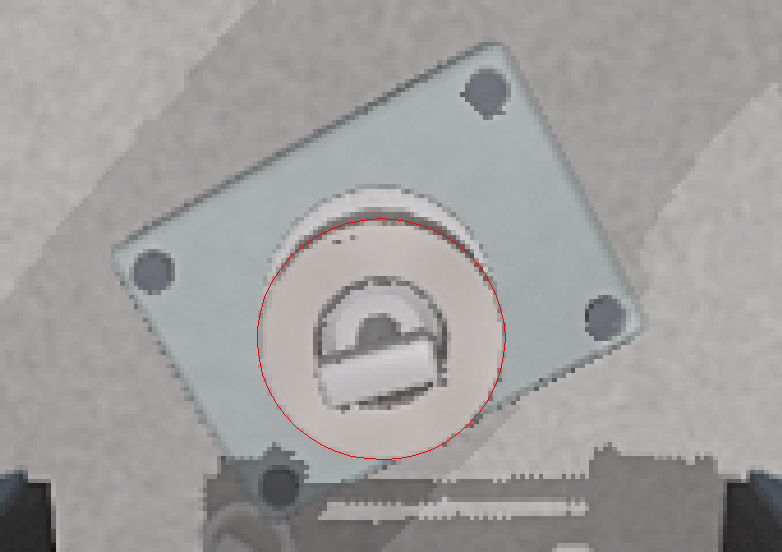

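The wheel is seated on the collar, centred at about pixel (253,184). Before moving on I refine the blade yaw from this picture.

```bash
python3 - <<'E'
from h import *
from scipy.optimize import minimize
for tag,st0 in(('w9',(.5388,.0563)),('w2',(.5388,.0563)),('w6',(.5388,.0563))):
  d=np.load(f'pics/{tag}.npz'); im=d['im'].astype(np.float32).mean(2); c=cam('wrist',robot.sense()); c['T']=d['T']
  gx=cv2.GaussianBlur(im,(0,0),.6)
  # fit rectangle: maximise contrast inner-border vs outer-border
  t=np.linspace(-1,1,25)
  def edge(l,w):
    return np.r_[np.c_[t*l/2,0*t+w/2],np.c_[t*l/2,0*t-w/2],np.c_[0*t[::2]+l/2,t[::2]*w/2],np.c_[0*t[::2]-l/2,t[::2]*w/2]]
  def samp(p,l,w):
    e=edge(l,w); a=p[2]; q=np.c_[e[:,0]*np.cos(a)-e[:,1]*np.sin(a)+p[0],e[:,0]*np.sin(a)+e[:,1]*np.cos(a)+p[1],0*e[:,0]+.121]
    uv=proj(c,q).astype(np.float32); return cv2.remap(gx,uv[None,:,0],uv[None,:,1],cv2.INTER_LINEAR)[0]
  cost=lambda p:-np.mean(np.clip(samp(p,.0255,.0095)-samp(p,.0285,.0125),-20,60))
  best=None
  for dx in(-.002,0,.002):
   for dy in(-.002,0,.002):
    for a in(-.75,-.65,-.55,-.45,-.35):
     r=minimize(cost,[st0[0]+dx,st0[1]+dy,a],method='Nelder-Mead',options=dict(initial_simplex=[[st0[0]+dx,st0[1]+dy,a],[st0[0]+dx+.001,st0[1]+dy,a],[st0[0]+dx,st0[1]+dy+.001,a],[st0[0]+dx,st0[1]+dy,a+.05]]))
     if best is None or r.fun<best.fun: best=r
  print(tag,best.x,best.fun)
E
```

```text
w9 [ 0.53708423  0.05702667 -0.54829866] -24.394760131835938
w2 [ 0.53687609  0.05679614 -0.50837688] -24.77399253845215
w6 [ 0.53677561  0.05692643 -0.49665214] -19.25726890563965
```

>>> servo_tool --rows '[[[0.0225,0.028,0.0094,0,0,3.56,-1],[0.0242,0.0266,0.0094,0,0,3.56,-1],[0.0258,0.025,0.0094,0,0,3.56,-1],[0.0273,0.0233,0.0095,0,0,3.56,-1],[0.0287,0.0216,0.0095,0,0,3.56,-1]]]'

```text
t: 16.88
position: [0.5148, -0.1239, 0.1905]
ee_rot: [-3.141, -0.0, -1.115]
ft_force: [0.4, -0.3, 0.6]
grip_width: 0.091
```

>>> servo_tool --rows '[[[0.03,0.0198,0.0095,0,0,3.56,-1],[0.0312,0.0178,0.0095,0,0,3.56,-1],[0.0322,0.0159,0.0095,0,0,3.56,-1],[0.0332,0.0138,0.0095,0,0,3.56,-1],[0,0,0,0,0,0,-1]]]'

```text
t: 17.3
position: [0.4965, -0.2693, 0.1513]
ee_rot: [3.14, 0.0, -1.368]
ft_force: [0.2, 1.1, -0.3]
grip_width: 0.0915
```

>>> servo_tool --rows '[[[0,0,0,0,0,0,-1],[0,0,0,0,0,0,-1],[0,0,0,0,0,0,-1]]]'

```text
t: 17.55
position: [0.4979, -0.2642, 0.1531]
ee_rot: [-3.142, 0.0, -1.359]
ft_force: [0.0, 0.3, -0.2]
grip_width: 0.0913
```

```bash
python3 - <<'E'
from h import *
s,im,c,o=look('w10',['cap'])
u,v0=205,140
v=cv2.resize(im[v0:v0+85,u:u+100][:,:,::-1],None,fx=7,fy=7,interpolation=cv2.INTER_NEAREST)
cv2.imwrite('pics/w10c.png',v)
E
```

```text
t 17.55 pos [ 0.4979 -0.2642  0.1531] rot [-3.1415e+00  1.0000e-04 -1.3591e+00] F [ 0.   0.3 -0.2] w 0.0913
```

View pics/w10c.png

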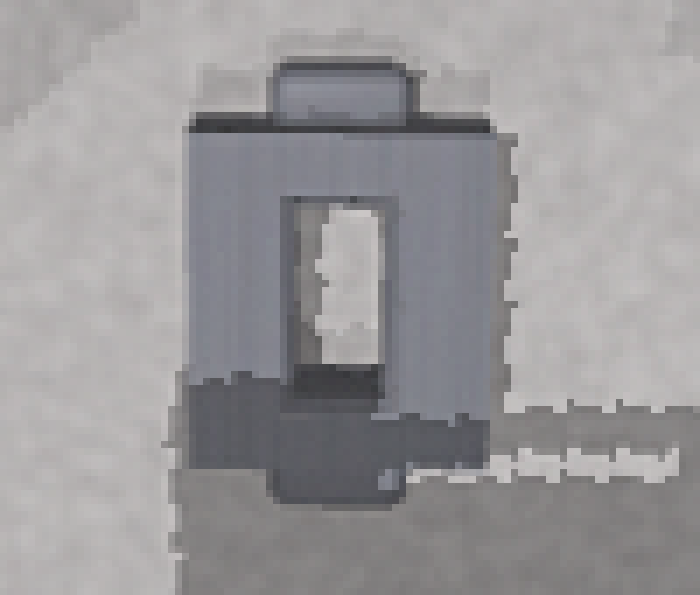

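```bash
python3 - <<'E'
from h import *
d=np.load('pics/w10.npz'); c=cam('wrist',robot.sense()); c['T']=d['T']
f=lambda a,b:atz(c,(205+(a)/7-.5,140+(b)/7-.5),.020)[:2]
TL,TR,BL,BR=f(190,131),f(494,131),f(189,468),f(489,468)
P=np.array([TL,TR,BR,BL]); print(P.mean(0),np.linalg.norm(TL-TR),np.linalg.norm(BL-BR),np.linalg.norm(TL-BL),np.linalg.norm(TR-BR))
a=lambda e:np.arctan2(e[1],e[0])
print(a(TL-BL),a(TR-BR),a(TR-TL)+np.pi/2,a(BR-BL)+np.pi/2)
# slot
Q=[f(285,200),f(392,200),f(385,410),f(285,410)]; print(np.mean(Q,0),np.linalg.norm(Q[0]-Q[1]),np.linalg.norm(Q[0]-Q[3]))
Q=np.mean(P,0)-pose_tool(robot.sense())[:2,3]; y=robot.sense()['ee_rot'][2]
print('tool dx,dy',Q@[np.cos(y),np.sin(y)],Q@[np.sin(y),-np.cos(y)])
E
```

```text
[ 0.50236382 -0.26249127] 0.045052559263522786 0.046328922394914415 0.052469887296430075 0.052449972341418565
0.1898432982875382 0.21417169106274148 0.2110724635094967 0.2112525626212447
[ 0.50169623 -0.26206003] 0.015942925472495012 0.0326296226073321
tool dx,dy -0.0006956728758906227 -0.00453913696901089
```

>>> servo_tool --rows '[[[-0.0007,-0.0043,0.03,0,0,0,-1],[0,0,0.035,0,0,0,-1],[0,0,0.035,0,0,0,-1],[0,0,0.03,0,0,0,-1],[0,0,0.015,0,0,0,-1]]]'

```text
t: 18.07
position: [0.5006, -0.2618, 0.005]
ee_rot: [3.139, 0.002, -1.359]
ft_force: [-0.5, -0.4, 0.2]
grip_width: 0.0913
```

>>> servo_tool --rows '[[[0,0,0,0,0,0,0],[0,0,0,0,0,0,0],[0,0,0,0,0,0,0],[0,0,0,0,0,0,0.2]]]'

```text
t: 18.4
position: [0.5029, -0.2638, 0.0097]
ee_rot: [-3.14, -0.002, -1.36]
ft_force: [-1.0, 0.6, -0.5]
grip_width: 0.0676
```

>>> servo_tool --rows '[[[-0.0014,0.0005,0.004,0,0,-0.2,0],[0,0,0,0,0,0,0.2],[0,0,0,0,0,0,0.4]]]' --grip_force 40

```text
t: 18.65
position: [0.5011, -0.2622, 0.0044]
ee_rot: [-3.141, -0.0, -1.357]
ft_force: [0.4, 0.2, 0.0]
grip_width: 0.0475
```

>>> servo_tool --rows '[[[0,0,0,0,0,0,1],[0,0,0,0,0,0,1],[0,0,0,0,0,0,1],[0,0,0,0,0,0,1],[0,0,0,0,0,0,1]]]'

```text
t: 19.07
position: [0.5011, -0.2622, 0.0044]
ee_rot: [-3.142, -0.0, -1.357]
ft_force: [-1.8, 2.4, 6.8]
grip_width: 0.046
```

>>> servo_tool --rows '[[[0,0,-0.02,0,0,0,1],[0,0,-0.04,0,0,0,1],[0,0,-0.04,0,0,0,1],[0,0,-0.04,0,0,0,1],[0,0,-0.04,0,0,0,1]]]'

```text
t: 19.48
position: [0.5004, -0.2619, 0.1856]
ee_rot: [3.141, 0.001, -1.357]
ft_force: [1.1, -0.7, -2.6]
grip_width: 0.0457
```

```bash
python3 - <<'E'
from h import *
s,im,_,_=look('w11'); c=cam('wrist',s); c['T']=robot.calibration('wrist')['mount']
u,v0=190,180
v=cv2.resize(im[v0:v0+90,u:u+130][:,:,::-1],None,fx=6,fy=6,interpolation=cv2.INTER_NEAREST)
def dr(P,col):
    q=((proj(c,P)-[u,v0]+.5)*6).astype(int); cv2.polylines(v,[q],True,col,1)
I=[0,1,3,2]
dr(box(.046,.052,-.0156,-.0156)[I],(0,0,255)); dr(box(.0135,.0295,-.0156,-.0156)[I],(0,255,0)); dr(box(.046,.052,.0044,.0044)[I],(255,0,0))
cv2.imwrite('pics/w11c.png',v)
plan(.5378,.0562,.20,-2.10,1,vmax=.035)
E
```

```text
t 19.4833 pos [ 0.5004 -0.2619  0.1856] rot [ 3.141e+00  5.000e-04 -1.357e+00] F [ 1.1 -0.7 -2.6] w 0.0457
n 10 t 19.5333 yaw -1.357
[[[-0.0305,-0.0101,-0.0008,-0.05,-0.02,4.26,1],[-0.0312,-0.0078,-0.0008,-0.05,-0.02,4.26,1],[-0.0317,-0.0055,-0.0008,-0.05,-0.02,4.26,1],[-0.032,-0.0031,-0.0008,-0.05,-0.02,4.26,1],[-0.0322,-0.0007,-0.0007,-0.05,-0.02,4.26,1]]]
[[[-0.0321,0.0017,-0.0007,-0.05,-0.02,4.26,1],[-0.0319,0.004,-0.0007,-0.05,-0.02,4.26,1],[-0.0315,0.0064,-0.0007,-0.05,-0.02,4.26,1],[-0.031,0.0087,-0.0007,-0.05,-0.02,4.26,1],[-0.0302,0.011,-0.0007,-0.05,-0.02,4.26,1]]]
```

View pics/w11c.png

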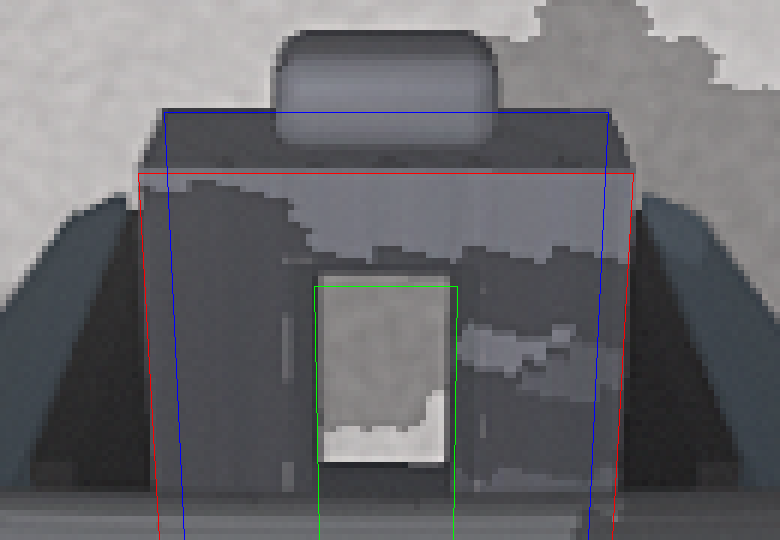

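>>> servo_tool --rows '[[[-0.0305,-0.01,0,0,0,4.26,1],[-0.0312,-0.0078,0,0,0,4.26,1],[-0.0317,-0.0055,0,0,0,4.26,1],[-0.032,-0.0031,0,0,0,4.26,1],[-0.0322,-0.0007,0,0,0,4.26,1]]]'

```text
t: 19.95
position: [0.5175, -0.1008, 0.1837]
ee_rot: [3.141, 0.0, -1.733]
ft_force: [1.1, 0.7, -2.6]
grip_width: 0.046
```

>>> servo_tool --rows '[[[-0.0321,0.0017,0,0,0,4.26,1],[-0.0319,0.004,0,0,0,4.26,1],[-0.0315,0.0064,0,0,0,4.26,1],[-0.031,0.0087,0,0,0,4.26,1],[-0.0302,0.011,0,0,0,4.26,1]]]'

```text
t: 20.37
position: [0.5346, 0.0591, 0.1836]
ee_rot: [3.141, -0.0, -2.104]
ft_force: [1.1, -0.4, -3.5]
grip_width: 0.0458
```

>>> servo_tool --rows '[[[0,0,0,0,0,0,1],[0,0,0,0,0,0,1],[0,0,0,0,0,0,1],[0,0,0,0,0,0,1]]]'

```text
t: 20.7
position: [0.5347, 0.0568, 0.1838]
ee_rot: [3.141, -0.0, -2.1]
ft_force: [-0.2, -0.5, -2.9]
grip_width: 0.0458
```

```bash
python3 - <<'E'
from h import *
s,im,c,o=look('w12')
E
```

```text
t 20.7 pos [0.5347 0.0568 0.1838] rot [ 3.1412e+00 -3.0000e-04 -2.1005e+00] F [-0.2 -0.5 -2.9] w 0.0458
```

View pics/w12.png

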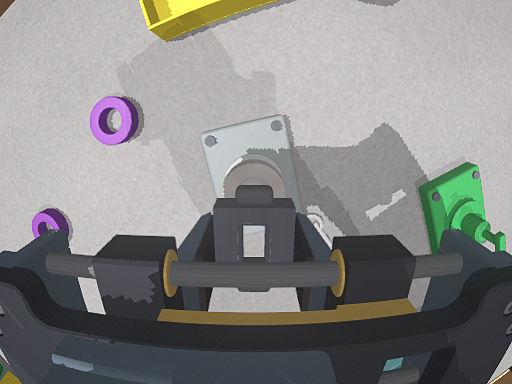

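>>> servo_tool --rows '[[[0,0.025,0,0,0,0,1],[0,0.025,0,0,0,0,1],[0,0,0,0,0,0,1],[0,0,0,0,0,0,1],[0,0,0,0,0,0,1]]]'

```text
t: 21.17
position: [0.4923, 0.0823, 0.1843]
ee_rot: [-3.141, 0.0, -2.101]
ft_force: [0.4, 0.5, -3.1]
grip_width: 0.0457
```

```bash
python3 - <<'E'
from h import *
s,im,c,o=look('w13')
u,v0=205,110
v=cv2.resize(im[v0:v0+85,u:u+110][:,:,::-1],None,fx=7,fy=7,interpolation=cv2.INTER_CUBIC)
cv2.imwrite('pics/w13c.png',v)
E
```

```text
t 21.1667 pos [0.4923 0.0823 0.1843] rot [-3.1409e+00  4.0000e-04 -2.1009e+00] F [ 0.4  0.5 -3.1] w 0.0457
```

View pics/w13c.png

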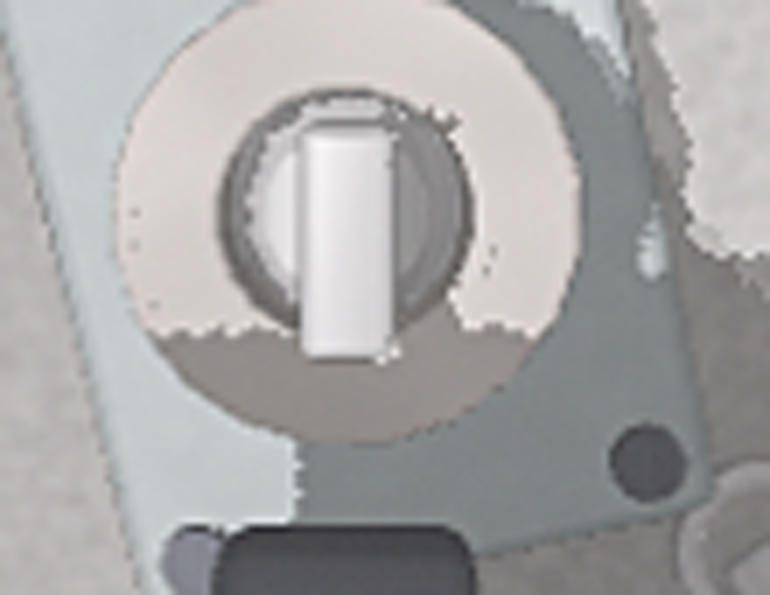

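```bash
python3 - <<'E'
from h import *
d=np.load('pics/w13.npz'); c=cam('wrist',robot.sense()); c['T']=robot.calibration('wrist')['mount']
s=robot.sense(); print(s['position'])
zt=.1843-.121
f=lambda a,b:atz(c,(205+a/7-.5,110+b/7-.5),zt)
P=np.array([f(*q)[:2] for q in[(301,128),(394,128),(394,357),(302,357)]]); print(P,P.mean(0)); print(np.linalg.norm(P[0]-P[1]),np.linalg.norm(P[2]-P[3]),np.linalg.norm(P[0]-P[3]))
e=P[3]-P[0];e2=P[2]-P[1];print(np.arctan2(e[0],e[1]),np.arctan2(e2[0],e2[1]))
# wheel top circle
f2=lambda a,b:atz(c,(205+a/7-.5,110+b/7-.5),.1843-.094)[:2]
print('wheel',f2(115,210),f2(581,210),(f2(115,210)+f2(581,210))/2, f2(348,443))
E
```

```text
[0.49247488 0.08225406 0.18427386]
[[-0.00581041 -0.06575483]
 [ 0.00462532 -0.06575159]
 [ 0.00471272 -0.03954575]
 [-0.00579921 -0.03954976]] [-0.0005679  -0.05265048]
0.010435728037924348 0.010511922870769609 0.026205073296555283
0.00042759400592191617 0.0033351115388447574
wheel [-0.02991729 -0.0541588 ] [ 0.02892948 -0.05414044] [-0.0004939  -0.05414962] [-0.0005054 -0.0239147]
```

The crop shows the blade's top face at about pixel (255,145), its long edges parallel to the slot within 0.3°. The camera and the contact-based estimates of the spindle agree to within 0.5 mm.

>>> servo_tool --rows '[[[-0.0005,-0.0259,0.01,0,0,0,1],[0,-0.0259,0.015,0,0,0,1],[0,0,0.01,0,0,0,1],[0,0,0.01,0,0,0,1],[0,0,0.006,0,0,0,1]]]'

```text
t: 21.63
position: [0.5363, 0.0566, 0.1316]
ee_rot: [3.14, -0.001, -2.101]
ft_force: [-0.4, 0.7, -2.8]
grip_width: 0.0455
```

>>> servo_tool --rows '[[[0,0,0,0,0,0,1],[0,0,0,0,0,0,1],[0,0,0,0,0,0,1],[0,0,0,0,0,0,1]]]'

```text
t: 21.97
position: [0.537, 0.0573, 0.1338]
ee_rot: [-3.141, 0.001, -2.1]
ft_force: [0.2, 0.2, -3.0]
grip_width: 0.0461
```

>>> servo_tool --rows '[[[0.0004,-0.0008,0.002,0,0,0,1],[0,0,0.002,0,0,0,1],[0,0,0.001,0,0,0,1],[0,0,0,0,0,0,1]]]'

```text
t: 22.3
position: [0.5371, 0.0564, 0.1278]
ee_rot: [3.141, -0.0, -2.1]
ft_force: [0.7, -0.3, -3.2]
grip_width: 0.0455
```

>>> servo_tool --rows '[[[0,0,0.001,0,0,0,1],[0,0,0.001,0,0,0,1],[0,0,0.001,0,0,0,1]]]'

```text
t: 22.55
position: [0.5373, 0.0564, 0.1249]
ee_rot: [-3.142, 0.0, -2.1]
ft_force: [-0.5, -0.1, -2.1]
grip_width: 0.0455
```

>>> servo_tool --rows '[[[0,0,0.001,0,0,0,1],[0,0,0.001,0,0,0,1]]]'

```text
t: 22.72
position: [0.5373, 0.0564, 0.1229]
ee_rot: [3.142, -0.0, -2.1]
ft_force: [-0.7, 0.1, -3.5]
grip_width: 0.0459
```

No force below the blade top, so the slot is over the blade.

>>> servo_tool --rows '[[[0,0,0.0015,0,0,0,1],[0,0,0.0015,0,0,0,1],[0,0,0.0015,0,0,0,1]]]'

```text
t: 22.97
position: [0.5372, 0.0564, 0.1184]
ee_rot: [3.142, -0.0, -2.1]
ft_force: [0.0, -0.5, -2.2]
grip_width: 0.0456
```

>>> servo_tool --rows '[[[0,0,0.002,0,0,0,1],[0,0,0.002,0,0,0,1],[0,0,0.002,0,0,0,1]]]'

```text
t: 23.22
position: [0.5373, 0.0563, 0.1123]
ee_rot: [3.142, -0.0, -2.1]
ft_force: [0.1, 1.2, -2.8]
grip_width: 0.0462
```

>>> servo_tool --rows '[[[0,0,0.002,0,0,0,1],[0,0,0.002,0,0,0,1],[0,0,0.002,0,0,0,1],[0,0,0.002,0,0,0,1]]]'

```text
t: 23.55
position: [0.5373, 0.0564, 0.1043]
ee_rot: [3.142, 0.0, -2.1]
ft_force: [-0.9, -0.7, -2.6]
grip_width: 0.0459
```

>>> servo_tool --rows '[[[0,0,0.002,0,0,0,1],[0,0,0.002,0,0,0,1],[0,0,0.001,0,0,0,1]]]'

```text
t: 23.8
position: [0.5371, 0.0563, 0.0992]
ee_rot: [3.141, -0.0, -2.1]
ft_force: [0.0, -0.4, -2.7]
grip_width: 0.0457
```

>>> servo_tool --rows '[[[0,0,0.001,0,0,0,1],[0,0,0.001,0,0,0,1],[0,0,0.001,0,0,0,1]]]'

```text
t: 24.05
position: [0.5374, 0.0563, 0.0968]
ee_rot: [-3.142, -0.0, -2.1]
ft_force: [-3.5, -0.1, 4.5]
grip_width: 0.0457
```

>>> servo_tool --rows '[[[0,0,0.001,0,0,0,1],[0,0,0.001,0,0,0,1]]]'

```text
t: 24.22
position: [0.5374, 0.0563, 0.0948]
ee_rot: [-3.142, 0.0, -2.1]
ft_force: [-3.1, -0.6, 6.6]
grip_width: 0.046
```

>>> servo_tool --rows '[[[0,0,0.001,0,0,0,1],[0,0,0.001,0,0,0,1],[0,0,0.001,0,0,0,1]]]'

```text
t: 24.47
position: [0.5374, 0.0563, 0.092]
ee_rot: [-3.142, 0.0, -2.1]
ft_force: [-4.4, -1.1, 10.5]
grip_width: 0.0455
```

>>> servo_tool --rows '[[[0,0,0.0008,0,0,0,1],[0,0,0,0,0,0,1]]]'

```text
t: 24.63
position: [0.5374, 0.0563, 0.0912]
ee_rot: [-3.141, 0.0, -2.1]
ft_force: [-4.4, -1.2, 10.0]
grip_width: 0.0454
```

>>> servo_tool --rows '[[[0,0,0.0007,0,0,0,1],[0,0,0.0006,0,0,0,1],[0,0,0,0,0,0,1]]]'

```text
t: 24.88
position: [0.5374, 0.0563, 0.09]
ee_rot: [-3.142, -0.0, -2.1]
ft_force: [-5.4, -1.0, 12.2]
grip_width: 0.0457
```

>>> servo_tool --rows '[[[0,0,0,0,0,-3,1],[0,0,0,0,0,-3,1],[0,0,0,0,0,-2,1]]]'

```text
t: 25.13
position: [0.5383, 0.0564, 0.0904]
ee_rot: [-3.14, 0.001, -1.958]
ft_force: [-0.9, 0.0, 11.7]
grip_width: 0.0461
```

```bash
python3 - <<'E'
from h import *
s=robot.sense(); print(s['ft_torque'],s['ft_force'])
E
```

```text
[ 0.04604806  0.30586105 -0.17002768] [-9.04015478e-01  2.21334602e-03  1.16506018e+01]
```

>>> servo_tool --rows '[[[0,0,0,0,0,-3,1],[0,0,0,0,0,-3,1],[0,0,0,0,0,-3,1]]]'

```text
t: 25.38
position: [0.5387, 0.0565, 0.0906]
ee_rot: [-3.139, 0.001, -1.801]
ft_force: [0.2, -0.3, 11.8]
grip_width: 0.046
```

```bash
python3 - <<'E'
from h import *
s=robot.sense(); print(s['ft_torque'],s['ft_force'])
E
```

```text
[ 0.0255308   0.19101537 -0.15392738] [ 0.17652312 -0.27972617 11.83775778]
```

>>> servo_tool --rows '[[[0,0,0,0,0,-5,1],[0,0,0,0,0,-5,1],[0,0,0,0,0,-5,1]]]'

```text
t: 25.63
position: [0.5387, 0.0565, 0.0906]
ee_rot: [-3.139, 0.0, -1.538]
ft_force: [-0.6, 0.4, 11.2]
grip_width: 0.0461
```

>>> servo_tool --rows '[[[0,0,0,0,0,-5,1],[0,0,0,0,0,-5,1],[0,0,0,0,0,-5,1]]]'

```text
t: 25.88
position: [0.5388, 0.0565, 0.0906]
ee_rot: [-3.139, -0.001, -1.276]
ft_force: [-0.3, 0.1, 11.9]
grip_width: 0.0458
```

>>> servo_tool --rows '[[[0,0,0,0,0,-5,1],[0,0,0,0,0,-5,1],[0,0,0,0,0,-5,1],[0,0,0,0,0,-5,1]]]'

```text
t: 26.22
position: [0.5387, 0.0565, 0.0906]
ee_rot: [-3.139, -0.001, -0.927]
ft_force: [-0.8, -0.0, 10.4]
grip_width: 0.046
```

>>> servo_tool --rows '[[[0,0,0,0,0,-5,1],[0,0,0,0,0,-5,1],[0,0,0,0,0,-5,1],[0,0,0,0,0,-5,1],[0,0,0,0,0,-3,1]]]'

```text
t: 26.63
position: [0.5386, 0.0565, 0.0905]
ee_rot: [-3.14, -0.002, -0.525]
ft_force: [-0.5, 1.6, 10.8]
grip_width: 0.0458
```

>>> servo_tool --rows '[[[0,0,0,0,0,0,1],[0,0,0,0,0,0,1],[0,0,0,0,0,0,1]]]'

```text
t: 26.88
position: [0.5386, 0.0565, 0.0905]
ee_rot: [-3.14, -0.002, -0.529]
ft_force: [-1.6, 1.0, 11.4]
grip_width: 0.0455
```

>>> servo_tool --rows '[[[0,0,-0.0007,0,0,0,1],[0,0,-0.0007,0,0,0,1],[0,0,0,0,0,0,1]]]'

```text
t: 27.13
position: [0.5386, 0.0565, 0.0919]
ee_rot: [-3.14, -0.002, -0.529]
ft_force: [-0.1, 0.8, 10.9]
grip_width: 0.046
```

>>> servo_tool --rows '[[[0,0,-0.0005,0,0,0,1],[0,0,0,0,0,0,1]]]'

```text
t: 27.3
position: [0.5386, 0.0565, 0.0924]
ee_rot: [-3.14, -0.002, -0.529]
ft_force: [0.2, 0.3, 9.0]
grip_width: 0.0459
```

>>> servo_tool --rows '[[[0,0,-0.0005,0,0,0,1],[0,0,-0.0003,0,0,0,1],[0,0,0,0,0,0,1]]]'

```text
t: 27.55
position: [0.5386, 0.0565, 0.0931]
ee_rot: [-3.14, -0.002, -0.529]
ft_force: [0.1, 0.8, 8.8]
grip_width: 0.046
```

>>> servo_tool --rows '[[[0,0,0,0,0,0,-0.2],[0,0,0,0,0,0,-0.2],[0,0,0,0,0,0,-0.4],[0,0,0,0,0,0,-0.5],[0,0,0,0,0,0,-0.5]]]'

```text
t: 27.97
position: [0.5371, 0.0563, 0.092]
ee_rot: [3.141, 0.0, -0.53]
ft_force: [0.6, -0.2, -0.0]
grip_width: 0.068
```

>>> servo_tool --rows '[[[0,0,-0.01,0,0,0,-0.7],[0,0,-0.03,0,0,0,-1],[0,0,-0.04,0,0,0,-1],[0,0,-0.04,0,0,0,-1],[0,0,-0.03,0,0,0,-1]]]'

```text
t: 28.38
position: [0.5377, 0.0564, 0.246]
ee_rot: [-3.14, -0.002, -0.53]
ft_force: [0.7, 0.1, 1.2]
grip_width: 0.0911
```

```bash
python3 - <<'E'
from h import *
s,im,c,o=look('w14')
v=cv2.resize(im[100:230,160:340][:,:,::-1],None,fx=4.2,fy=4.2,interpolation=cv2.INTER_CUBIC)
cv2.imwrite('pics/w14c.png',v)
sc=robot.capture('scene'); cv2.imwrite('pics/s14.png',cv2.resize(sc[150:260,180:310][:,:,::-1],None,fx=5.5,fy=5.5,interpolation=cv2.INTER_CUBIC))
E
```

```text
t 28.3833 pos [0.5377 0.0564 0.246 ] rot [-3.1403e+00 -1.9000e-03 -5.2970e-01] F [0.7 0.1 1.2] w 0.0911
```

View pics/w14c.png

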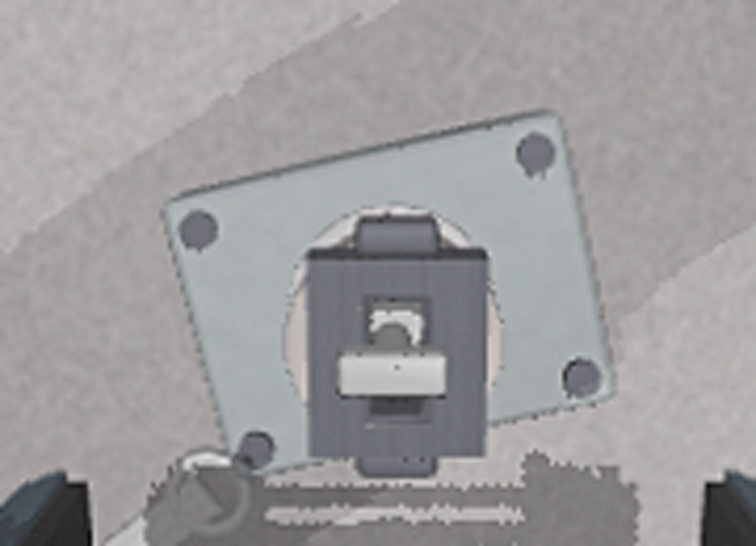

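View pics/s14.png

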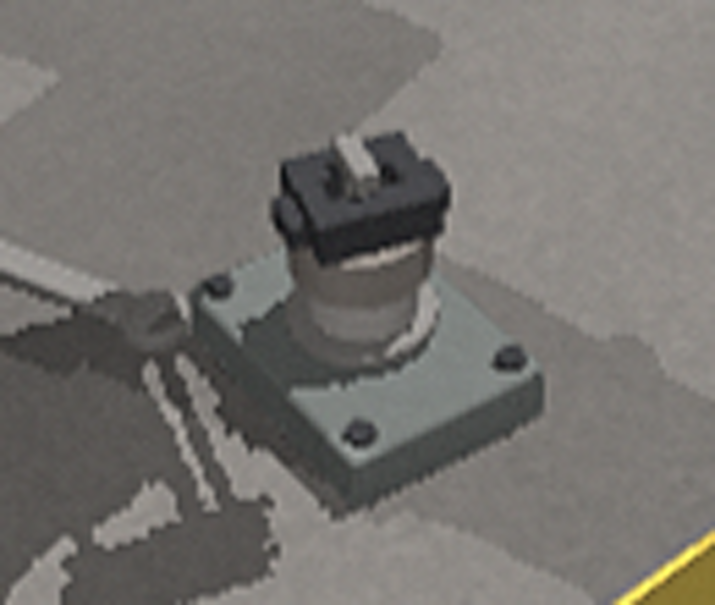

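```bash
python3 - <<'E'
from h import *
d=np.load('pics/w14.npz'); c=cam('wrist',robot.sense()); c['T']=d['T']
f=lambda a,b,z:atz(c,(160+a/4.2-.5,100+b/4.2-.5),z)[:2]
cap=np.mean([f(307,257,.109),f(487,257,.109),f(487,457,.109),f(307,457,.109)],0)
bl=np.mean([f(340,353,.121),f(446,353,.121),f(446,397,.121),f(340,397,.121)],0)
print(cap,bl,np.linalg.norm(cap-bl),np.linalg.norm(f(307,257,.109)-f(487,257,.109)),np.linalg.norm(f(307,257,.109)-f(307,457,.109)))
print(robot.sense()['qvel'],robot.sense()['t'])
E
```

```text
[0.53954133 0.05663476] [0.53809166 0.05619144] 0.0015159336671490557 0.04510260200357896 0.052712824041190036
[-0.00163811  0.0635804   0.06123783  0.00023239 -0.07316372 -0.00074753] 28.4833
```

>>> servo_tool --rows '[[[0,0,0,0,0,0,-1],[0,0,0,0,0,0,-1],[0,0,0,0,0,0,-1],[0,0,0,0,0,0,-1]]]'

```text
t: 28.82
position: [0.5366, 0.0563, 0.2409]
ee_rot: [3.14, 0.002, -0.53]
ft_force: [0.2, -0.1, -0.3]
grip_width: 0.0913
```

```bash
python3 - <<'E'
from rig import robot
print(robot.job_done()); print(robot.sense()['t'])
E
```

```text
the job is handed in; nothing more can be done
None
the job is handed in; nothing more can be done
```

I built the stack and handed the job in at about 29 s of the 72 s allowed. The interface reports no verdict, so the result rests on my own checks below.

- **Collar and wheel:** I slid the collar onto the platen, then the grey wheel onto the collar, and let go of each. The pictures showed both seated around the spindle. The largest side force was about 5 N, while the collar went down.
- **Cap:** The slot went over the blade with no measurable force. I pressed it about 7–8 mm down with about 15 N on the stack, turned it about 90° with little torque, and released it.
- **Last checks:**
  - The wrist and scene pictures show the cap lying level across the blade and held under it, with the gripper clear and no force on it.
  - The cap's centre measured about 1.5 mm from the blade's centre, within the 4 mm limit.
  - I did not measure the final stack height directly, and I did not re-measure where the can, spanner and bin are. Nothing came near them.
- **Disagreement:** Camera estimates of the spindle's position differed by up to about 2 mm. The contact feel during the collar and wheel fits settled it.

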